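Gauge blind post sockets and fit the matching posts

ROBOT

A 6-joint arm with a two-finger parallel gripper is mounted at the origin on a cart in front of the work surface, level with it; the furniture and walls round the work are solid. World frame = base frame: x ahead of the robot, y to its left, z up, the work surface at z = 0. Lengths are in mm, angles in degrees, forces in N, time in s.
With the tool pointing down it reaches from about 350 to 850 mm from the base axis. Payload 8.1 kg.
Tool frame: the origin (TCP) lies midway between the tips of the shut fingers; the grasp point (between the pads) lies grip_depth behind it (grip_depth is the distance from the TCP to the grasp point, in mm); z points along the fingers, y is the line along which they close (so a half turn about z gives the same grasp; the last joint's range is limited). The gripper opens to 85 mm and grips with 20 to 120 N. Pads are 22 mm wide; open, the fingers measure 114 mm over their backs; the gripper's body (76 mm by 85 mm) begins 54 mm behind the grasp point. The pads swing forward as they close: fully open they stand 13 mm farther back than shut.
Start: joints at [69.477, 7.471, 85.268, -0, 87.261, -4.893], TCP at [161.635, 577.823, 231.292] pointing down, gripper open.
Joint ranges: [-169.43, 169.43], [-51.17, 129.36], [1.28, 143.12], [-76.62, 256.62], [0, 156.53], [-152.29, 152.29]. Speed limits (degrees/s): [136.94, 136.94, 159.86, 180, 180, 180].

INTERFACE

Orientations are given as [roll, pitch, yaw] about the fixed x, y, z axes, in that order (R = Rz(yaw) Ry(pitch) Rx(roll)).
In Python, from bench import sense, snapshot, hand_in, grip_depth gives the robot as it stands. The module is installed in compiled form; this text tells all that it offers.
- The arm moves only by the tool apply_moves, never from a script. Its argument "series" is text: rows parted by semicolons, each of 5 numbers parted by spaces: the shift along the tool's x, y, z each as a share of 0.3 m, from -1 to 1, then the turn about the tool's z as a share of 2 rad, from -1 to 1, then the gripper's target within -1 to 1 (shut at 1, half-way at 0, fully open at -1). In form: tx ty tz twist gripper; .... A call has 1 to 5 rows; each row shifts and turns the commanded pose from where the row before left it, along the tool's axes as they then stand; what a row does not reach is not made up. A row lasts 1/12 s, in which the tool goes at most 41.7 mm and 7.16 degrees, less where a joint would pass 70% of its speed; a pose out of reach is approached as far as the arm can. A call with a number of a shift or a turn outside -1 to 1 is refused whole. A call with a gripper value outside its range is refused whole. The fingers move at their own pace and stop on an object; "squeeze" is the grip in N (left out, the last holds). Time passes only in rows, so rows that do not move let the fingers close. It gives the time, the measured TCP pose, the force, the opening and the grip force at its end, in the units of the state.
- sense(): the state, without advancing time (a new reading comes with each control period).
- snapshot(name): name is "scene" or "side" or "wrist"; returns a dict with "frame" (384x512x3 uint8, blue, green, red), "depth" (384x512 float32, mm along the optical axis (not along the pixel's ray), 0 where there is no reading), "intrinsics" (3x3 intrinsics, pixels), "extrinsics" (4x4, takes a point from camera to world coordinates); the wrist camera has in their place "tool_from_camera" (4x4, takes a point from camera to tool coordinates, whose origin is the TCP and whose axes are the flange's). Camera axes: x right, y down, z forward; pixel columns grow to the right and rows downward; lengths in mm; the calibration is good to about 2 mm. A picture is of the moment at which its call begins: read the wrist's pose just before it.
- hand_in(): hands the job in; it is judged then, once.
The state is a dict: "time": time; "joint_pos": joint angles; "qd": joint speeds; "joint_efforts": joint torques, N m; "tool_pos": TCP position; "tcp_rot": TCP orientation; "ft_force": force on the tool from outside, world axes, zero at the start; "wrist_torque": the same for the moment, N m; "finger_gap": finger opening in mm; "grip_force": force on a finger pad.
Only numpy, scipy, OpenCV 4.12 (cv2) and the standard library are available. Lean on these libraries where they do the work, as an engineer would, in place of code of your own. Each camera call takes 0.05 s, during which the arm holds its last target. There are 200 camera calls.

TASK

The post sockets on the bench have blind bores of unknown depth: take the depth rod from its stand, feel with it how deep the bores are, then stand in each socket the post from the rack whose shoulder comes flush with the socket's top. Lower each post right to the bottom before you let go, and never let go of a post of the wrong length in a bore. At the end the depth rod stands in its stand again.

Things in the scene. Friction and masses are not known exactly. Their poses are not given: they have to be found in the camera images.
- socket_a: heavy loose post socket (2.5 kg): dark square steel flange 84 x 84 x 10 mm carrying a round steel boss 64 mm diameter, top 84 mm above the bench, with a blind bore of 26 mm diameter down its middle. All sockets look alike; the bore is 36, 48, 60 or 72 mm deep, different in each, and which is not told. Three or four are present. Origin on the bench under the bore, z up
- mouth_a (a point): centre of the bore's mouth in the top face of socket_a, 84 mm above the bench
- socket_b: heavy loose post socket (2.5 kg): dark square steel flange 84 x 84 x 10 mm carrying a round steel boss 64 mm diameter, top 84 mm above the bench, with a blind bore of 26 mm diameter down its middle. All sockets look alike; the bore is 36, 48, 60 or 72 mm deep, different in each, and which is not told. Three or four are present. Origin on the bench under the bore, z up
- mouth_b (a point): centre of the bore's mouth in the top face of socket_b, 84 mm above the bench
- socket_c: heavy loose post socket (2.5 kg): dark square steel flange 84 x 84 x 10 mm carrying a round steel boss 64 mm diameter, top 84 mm above the bench, with a blind bore of 26 mm diameter down its middle. All sockets look alike; the bore is 36, 48, 60 or 72 mm deep, different in each, and which is not told. Three or four are present. Origin on the bench under the bore, z up
- mouth_c (a point): centre of the bore's mouth in the top face of socket_c, 84 mm above the bench
- socket_d: heavy loose post socket (2.5 kg): dark square steel flange 84 x 84 x 10 mm carrying a round steel boss 64 mm diameter, top 84 mm above the bench, with a blind bore of 26 mm diameter down its middle. All sockets look alike; the bore is 36, 48, 60 or 72 mm deep, different in each, and which is not told. Three or four are present. Origin on the bench under the bore, z up
- mouth_d (a point): centre of the bore's mouth in the top face of socket_d, 84 mm above the bench
- post_36: loose aluminium post, upright in a rack pocket: shank 20 mm diameter, 36 mm long, then a shoulder and a thinner stem 16 mm diameter, 30 mm long, above it (66 mm in all, 0.10 kg). Origin at the centre of its lower end, z up along the post. Its shoulder comes flush with the socket's top in a bore 36 mm deep
- post_48: loose aluminium post, upright in a rack pocket: shank 20 mm diameter, 48 mm long, then a shoulder and a thinner stem 16 mm diameter, 30 mm long, above it (78 mm in all, 0.10 kg). Origin at the centre of its lower end, z up along the post. Its shoulder comes flush with the socket's top in a bore 48 mm deep
- post_60: loose aluminium post, upright in a rack pocket: shank 20 mm diameter, 60 mm long, then a shoulder and a thinner stem 16 mm diameter, 30 mm long, above it (90 mm in all, 0.10 kg). Origin at the centre of its lower end, z up along the post. Its shoulder comes flush with the socket's top in a bore 60 mm deep
- post_72: loose aluminium post, upright in a rack pocket: shank 20 mm diameter, 72 mm long, then a shoulder and a thinner stem 16 mm diameter, 30 mm long, above it (102 mm in all, 0.10 kg). Origin at the centre of its lower end, z up along the post. Its shoulder comes flush with the socket's top in a bore 72 mm deep
- rack: fixed wooden rack 60 x 250 x 30 mm with four pockets 26 mm wide and 26 mm deep in a row along its y, at y = -90, -30, 30 and 90 mm; posts stand on the pocket floors, 4 mm above the bench. Origin on the bench under its centre
- depth_rod: loose steel depth rod, 170 mm long, 0.12 kg: lower 108 mm a 12 mm diameter shaft with a dark ring every 10 mm, upper 62 mm a grooved grip of 18 mm diameter. Origin at the centre of the flat lower tip, z along the rod to the grip. Starts in its stand, where it may lean up to 3 degrees
- rod_stand: fixed stand: dark round foot 70 mm diameter with an upright tube, 15 mm inside diameter, that widens to a funnel 40 mm across at its top, 88 mm above the bench. Origin on the bench under the tube
- stand_floor (a point): centre of the tube's floor in the rod stand, 10 mm above the bench, on which the rod's tip rests
Things that resemble listed ones, but are neither listed nor needed, are in the scene too. What is shaped like the post_72 but red or yellow is not meant.

How it is judged (in metres and radians):
On the way:
1. the depth rod's tip has been well down (31 mm or more) in a bore (((horizontal distance between depth_rod and mouth_a below 0.012 m and z of depth_rod in the frame of mouth_a below -0.031 m) or (horizontal distance between depth_rod and mouth_b below 0.012 m and z of depth_rod in the frame of mouth_b below -0.031 m) or (horizontal distance between depth_rod and mouth_c below 0.012 m and z of depth_rod in the frame of mouth_c below -0.031 m) or (horizontal distance between depth_rod and mouth_d below 0.012 m and z of depth_rod in the frame of mouth_d below -0.031 m))), for 0.1 s.
At the end, for the whole second after the job is handed in: in every socket present stands a post with its shoulder within 5 mm of flush with the socket's top, upright within 11 degrees; the depth rod stands in its stand, its tip within 6 mm of the tube's floor, upright within 8 degrees; all at rest (((horizontal distance between post_36 and mouth_a below 0.009 m and z of post_36 in the frame of mouth_a between -0.041 and -0.031 m and angle between the z axis of post_36 and the z axis of socket_a, either way round below 0.2 rad) or (horizontal distance between post_48 and mouth_a below 0.009 m and z of post_48 in the frame of mouth_a between -0.053 and -0.043 m and angle between the z axis of post_48 and the z axis of socket_a, either way round below 0.2 rad) or (horizontal distance between post_60 and mouth_a below 0.009 m and z of post_60 in the frame of mouth_a between -0.065 and -0.055 m and angle between the z axis of post_60 and the z axis of socket_a, either way round below 0.2 rad) or (horizontal distance between post_72 and mouth_a below 0.009 m and z of post_72 in the frame of mouth_a between -0.077 and -0.067 m and angle between the z axis of post_72 and the z axis of socket_a, either way round below 0.2 rad)) and ((horizontal distance between post_36 and mouth_b below 0.009 m and z of post_36 in the frame of mouth_b between -0.041 and -0.031 m and angle between the z axis of post_36 and the z axis of socket_b, either way round below 0.2 rad) or (horizontal distance between post_48 and mouth_b below 0.009 m and z of post_48 in the frame of mouth_b between -0.053 and -0.043 m and angle between the z axis of post_48 and the z axis of socket_b, either way round below 0.2 rad) or (horizontal distance between post_60 and mouth_b below 0.009 m and z of post_60 in the frame of mouth_b between -0.065 and -0.055 m and angle between the z axis of post_60 and the z axis of socket_b, either way round below 0.2 rad) or (horizontal distance between post_72 and mouth_b below 0.009 m and z of post_72 in the frame of mouth_b between -0.077 and -0.067 m and angle between the z axis of post_72 and the z axis of socket_b, either way round below 0.2 rad)) and ((horizontal distance between post_36 and mouth_c below 0.009 m and z of post_36 in the frame of mouth_c between -0.041 and -0.031 m and angle between the z axis of post_36 and the z axis of socket_c, either way round below 0.2 rad) or (horizontal distance between post_48 and mouth_c below 0.009 m and z of post_48 in the frame of mouth_c between -0.053 and -0.043 m and angle between the z axis of post_48 and the z axis of socket_c, either way round below 0.2 rad) or (horizontal distance between post_60 and mouth_c below 0.009 m and z of post_60 in the frame of mouth_c between -0.065 and -0.055 m and angle between the z axis of post_60 and the z axis of socket_c, either way round below 0.2 rad) or (horizontal distance between post_72 and mouth_c below 0.009 m and z of post_72 in the frame of mouth_c between -0.077 and -0.067 m and angle between the z axis of post_72 and the z axis of socket_c, either way round below 0.2 rad)) and ((horizontal distance between post_36 and mouth_d below 0.009 m and z of post_36 in the frame of mouth_d between -0.041 and -0.031 m and angle between the z axis of post_36 and the z axis of socket_d, either way round below 0.2 rad) or (horizontal distance between post_48 and mouth_d below 0.009 m and z of post_48 in the frame of mouth_d between -0.053 and -0.043 m and angle between the z axis of post_48 and the z axis of socket_d, either way round below 0.2 rad) or (horizontal distance between post_60 and mouth_d below 0.009 m and z of post_60 in the frame of mouth_d between -0.065 and -0.055 m and angle between the z axis of post_60 and the z axis of socket_d, either way round below 0.2 rad) or (horizontal distance between post_72 and mouth_d below 0.009 m and z of post_72 in the frame of mouth_d between -0.077 and -0.067 m and angle between the z axis of post_72 and the z axis of socket_d, either way round below 0.2 rad)) and linear speed of each of post_36, post_48, post_60, post_72, depth_rod below 0.02 m/s and horizontal distance between depth_rod and stand_floor below 0.012 m and z of depth_rod in the frame of stand_floor below 0.006 m and angle between depth_rod's own z axis and vertical below 0.15 rad); the robot touches nothing.
It fails at once if the post with the 36 mm shank is let go in a bore with its shoulder more than 9 mm above or below the socket's top (((horizontal distance between post_36 and mouth_a below 0.009 m and z of post_36 in the frame of mouth_a below -0.01 m and not (z of post_36 in the frame of mouth_a between -0.045 and -0.027 m)) or (horizontal distance between post_36 and mouth_b below 0.009 m and z of post_36 in the frame of mouth_b below -0.01 m and not (z of post_36 in the frame of mouth_b between -0.045 and -0.027 m)) or (horizontal distance between post_36 and mouth_c below 0.009 m and z of post_36 in the frame of mouth_c below -0.01 m and not (z of post_36 in the frame of mouth_c between -0.045 and -0.027 m)) or (horizontal distance between post_36 and mouth_d below 0.009 m and z of post_36 in the frame of mouth_d below -0.01 m and not (z of post_36 in the frame of mouth_d between -0.045 and -0.027 m))) and contact force between post_36 and the fingers below 0.1 N).
It fails at once if the post with the 48 mm shank is let go in a bore with its shoulder more than 9 mm above or below the socket's top (((horizontal distance between post_48 and mouth_a below 0.009 m and z of post_48 in the frame of mouth_a below -0.01 m and not (z of post_48 in the frame of mouth_a between -0.057 and -0.039 m)) or (horizontal distance between post_48 and mouth_b below 0.009 m and z of post_48 in the frame of mouth_b below -0.01 m and not (z of post_48 in the frame of mouth_b between -0.057 and -0.039 m)) or (horizontal distance between post_48 and mouth_c below 0.009 m and z of post_48 in the frame of mouth_c below -0.01 m and not (z of post_48 in the frame of mouth_c between -0.057 and -0.039 m)) or (horizontal distance between post_48 and mouth_d below 0.009 m and z of post_48 in the frame of mouth_d below -0.01 m and not (z of post_48 in the frame of mouth_d between -0.057 and -0.039 m))) and contact force between post_48 and the fingers below 0.1 N).
It fails at once if the post with the 60 mm shank is let go in a bore with its shoulder more than 9 mm above or below the socket's top (((horizontal distance between post_60 and mouth_a below 0.009 m and z of post_60 in the frame of mouth_a below -0.01 m and not (z of post_60 in the frame of mouth_a between -0.069 and -0.051 m)) or (horizontal distance between post_60 and mouth_b below 0.009 m and z of post_60 in the frame of mouth_b below -0.01 m and not (z of post_60 in the frame of mouth_b between -0.069 and -0.051 m)) or (horizontal distance between post_60 and mouth_c below 0.009 m and z of post_60 in the frame of mouth_c below -0.01 m and not (z of post_60 in the frame of mouth_c between -0.069 and -0.051 m)) or (horizontal distance between post_60 and mouth_d below 0.009 m and z of post_60 in the frame of mouth_d below -0.01 m and not (z of post_60 in the frame of mouth_d between -0.069 and -0.051 m))) and contact force between post_60 and the fingers below 0.1 N).
It fails at once if the post with the 72 mm shank is let go in a bore with its shoulder more than 9 mm above or below the socket's top (((horizontal distance between post_72 and mouth_a below 0.009 m and z of post_72 in the frame of mouth_a below -0.01 m and not (z of post_72 in the frame of mouth_a between -0.081 and -0.063 m)) or (horizontal distance between post_72 and mouth_b below 0.009 m and z of post_72 in the frame of mouth_b below -0.01 m and not (z of post_72 in the frame of mouth_b between -0.081 and -0.063 m)) or (horizontal distance between post_72 and mouth_c below 0.009 m and z of post_72 in the frame of mouth_c below -0.01 m and not (z of post_72 in the frame of mouth_c between -0.081 and -0.063 m)) or (horizontal distance between post_72 and mouth_d below 0.009 m and z of post_72 in the frame of mouth_d below -0.01 m and not (z of post_72 in the frame of mouth_d between -0.081 and -0.063 m))) and contact force between post_72 and the fingers below 0.1 N).
Of socket_a, socket_b, socket_c, socket_d only 3 to 4 are there at a start; the rules pass over those that are not, and their reading is None.
At some moment in a run one of socket_a, socket_b, socket_c, socket_d may be knocked a few centimetres aside while the robot is not near it.
It also fails if it takes over 210 s, if anything falls off the work surface, if the arm or the gripper's body presses on something with over 40 N, if the wrist force passes 120 N, or if a joint passes its speed limit or range.

## Working session

There is one attempt and no reset: what is moved stays moved. The work goes in short steps, Python scripts to look and compute and a tool call to move; the robot and the scene stay as the last step left them, time stands still between calls to the robot, and variables do not carry over. Pictures are saved under pics/ and viewed, at most 14 in all, crops included, and the job is handed in when it is done.

Besides the shell and the picture viewer there is one more tool, called after "Request:" as name(argument=value, ...) on one line, values as JSON. apply_moves: Moves the arm, as the interface text tells. Its arguments: {"type":"object","properties":{"series":{"type":"string"},"squeeze":{"type":"number"}},"required":["series"]}

```bash
mkdir -p pics; cat > h.py <<'E'
import numpy as np, cv2
from bench import sense, snapshot, hand_in, grip_depth
from scipy.spatial.transform import Rotation as R
def T_tool():
    s=sense(); T=np.eye(4); T[:3,:3]=R.from_euler('xyz',s['tcp_rot'],degrees=True).as_matrix(); T[:3,3]=s['tool_pos']; return T
def snap(n):
    T=T_tool(); d=snapshot(n)
    d['E']=T@d['tool_from_camera'] if n=='wrist' else np.array(d['extrinsics'])
    d['K']=np.array(d['intrinsics']); return d
def cloud(d):
    z=d['depth'].astype(float); K=d['K']; v,u=np.mgrid[:z.shape[0],:z.shape[1]]
    p=np.stack([(u-K[0,2])/K[0,0]*z,(v-K[1,2])/K[1,1]*z,z],-1)
    P=p@d['E'][:3,:3].T+d['E'][:3,3]; P[z==0]=np.nan; return P
def ray(d,u,v,h):
    K=d['K']; r=d['E'][:3,:3]@np.array([(u-K[0,2])/K[0,0],(v-K[1,2])/K[1,1],1]); o=d['E'][:3,3]
    return o+r*(h-o[2])/r[2]
E
python3 - <<'E'
from h import *
np.set_printoptions(precision=1,suppress=True)
s=sense();print(s['tool_pos'],s['tcp_rot'],s['finger_gap'],s['time'], grip_depth)
print(R.from_euler('xyz',s['tcp_rot'],degrees=True).as_matrix())
for n in ['scene','side','wrist']:
    d=snap(n); cv2.imwrite(f'pics/{n}0.png',cv2.resize(d['frame'],(768,576))); print(n,d['E'],d['K'])
E
```

```text
[161.4 577.3 230.2] [-179.9   -0.   164.4] 85.35384117602729 0.0 18.700000000000003
[[-1.   0.3 -0. ]
 [ 0.3  1.  -0. ]
 [ 0.  -0.  -1. ]]
scene [[   0.9   -0.3    0.4   81.5]
 [  -0.5   -0.5    0.7 -455.7]
 [   0.    -0.8   -0.5  587.5]
 [   0.     0.     0.     1. ]] [[454.3   0.  249.4]
 [  0.  454.3 185.4]
 [  0.    0.    1. ]]
side [[ -0.8  -0.3   0.5 -16.3]
 [ -0.6   0.4  -0.7 966.6]
 [  0.   -0.8  -0.6 680. ]
 [  0.    0.    0.    1. ]] [[396.2   0.  259. ]
 [  0.  396.2 188. ]
 [  0.    0.    1. ]]
wrist [[  0.3   0.9   0.3  81.6]
 [  1.   -0.3  -0.1 600.9]
 [ -0.    0.3  -0.9 371.9]
 [  0.    0.    0.    1. ]] [[310.3   0.  258.8]
 [  0.  310.3 192.8]
 [  0.    0.    1. ]]
```

View pics/scene0.png

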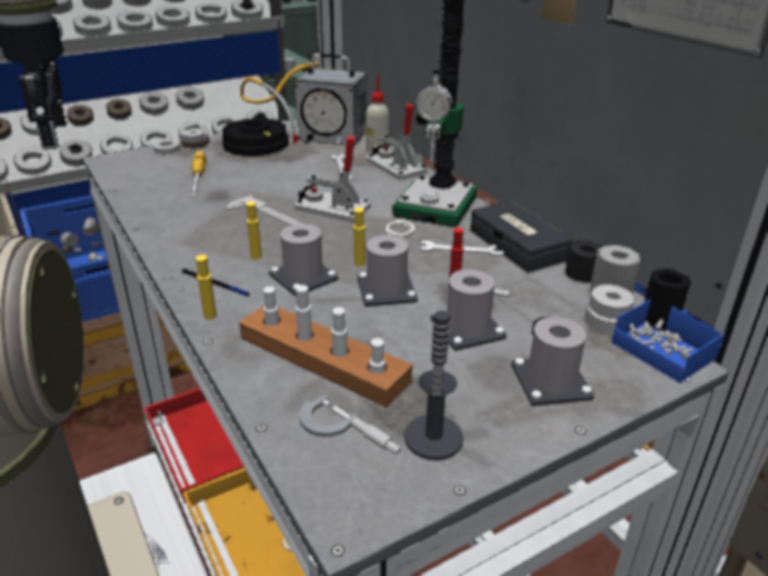

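View pics/side0.png

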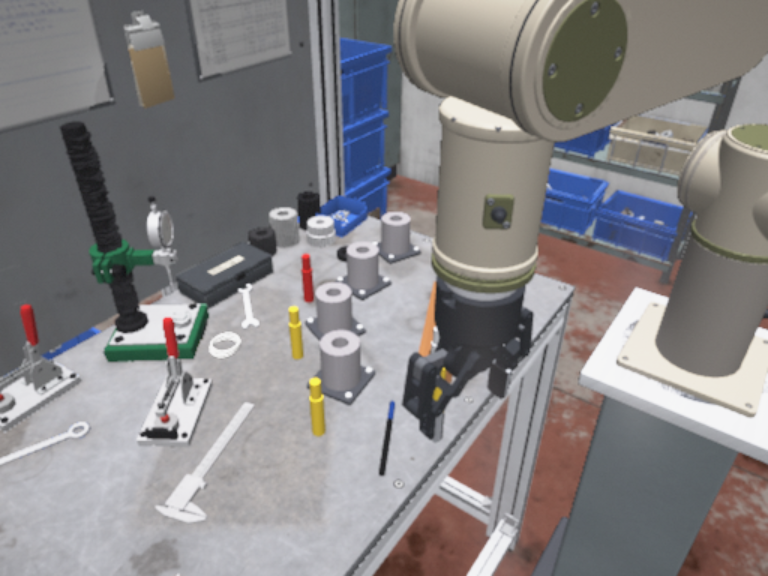

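The scene view shows four sockets with tops at about (302,233), (387,246), (472,283) and (560,335). The rod is in its stand at (438,350). The rack holds four posts with tops at (269,292), (303,290), (339,312) and (377,346). The red and yellow posts are decoys. Next I'll measure positions from depth.

```bash
cat >> h.py <<'E'
def circ(d,P,zl,zh,c0,rad):
    """points in height band near c0 -> (n, bbox centre, min-enclosing circle, mean z)"""
    m=(P[...,2]>zl)&(P[...,2]<zh)&(np.hypot(P[...,0]-c0[0],P[...,1]-c0[1])<rad)
    q=P[m]
    if len(q)<5: return None
    (c,r)=cv2.minEnclosingCircle(q[:,:2].astype(np.float32)); return len(q),np.round(c,1),round(r,1),np.round(q.mean(0),1)
E
python3 - <<'E'
from h import *
np.set_printoptions(precision=1,suppress=True)
d=snap('scene');P=cloud(d)
for u,v in [(302,233),(387,246),(472,283),(560,335)]:
    c=ray(d,u/1.5,v/1.5,84)[:2]; print('sock',c,circ(d,P,80,89,c,45))
for u,v in [(269,292),(303,290),(339,312),(377,346)]:
    w=P[int(v/1.5)+1,int(u/1.5)]; print('post',w,[circ(d,P,w[2]-4,w[2]+6,w,15)])
w=P[int(320/1.5),int(440/1.5)];print('rod',w)
for z in range(90,190,10): print(z,circ(d,P,z-5,z+5,w,40))
c=ray(d,437/1.5,382/1.5,88);print('fun',circ(d,P,80,92,c,40))
# rack top corners (orange mask)
hsv=cv2.cvtColor(d['frame'],cv2.COLOR_BGR2HSV)
m=(P[...,2]>27)&(P[...,2]<34)&(hsv[...,1]>120)&(np.hypot(P[...,0]-P[220,215,0],P[...,1]-P[220,215,1])<180)
print('rack',cv2.minAreaRect(P[m][:,:2].astype(np.float32)),m.sum())
d=snap('side');P=cloud(d)
for u,v in [(340,340),(333,292),(362,254),(396,219)]:
    c=ray(d,u/1.5,v/1.5,84)[:2]; print('side sock',c,circ(d,P,80,89,c,45))
E
```

```text
sock [460.7 409.8] (251, array([461., 416.]), 33.6, array([459.2, 412.9,  82.5]))
sock [553.8 307.9] (273, array([556.9, 314.1]), 33.2, array([555.8, 311.6,  82.5]))
sock [601.  159.9] (353, array([603.9, 168. ]), 33.5, array([603.4, 165.3,  82.5]))
sock [621.6   9.6] (484, array([627.5,  17.3]), 32.7, array([626.6,  15. ,  82.6]))
post [351.6 285.8  79.2] [(38, array([353.1, 290.7]), 8.0, array([353.3, 289.4,  79.6]))]
post [378.8 231.  103.6] [(41, array([378.6, 237.2]), 9.0, array([378.5, 236. , 103.6]))]
post [403.7 178.8  90.7] [(47, array([405. , 182.2]), 8.6, array([404.1, 181.3,  91.5]))]
post [425.3 121.5  67.9] [(45, array([428.7, 127.7]), 7.9, array([428.9, 126.8,  68. ]))]
rod [431.9   5.5 177.9]
90 (131, array([437.9,  11.4]), 23.0, array([437.6,  10.9,  87.4]))
100 (35, array([436.8,  10.4]), 6.3, array([435.6,   8.2,  99.9]))
110 (32, array([436.9,   9. ]), 5.5, array([435.7,   7.7, 109.6]))
120 (36, array([437.5,   9.6]), 9.1, array([434.1,   5.9, 121.2]))
130 (62, array([437.2,  10.3]), 9.3, array([434.1,   6.2, 129.8]))
140 (52, array([436.5,   9.5]), 8.9, array([434.3,   6.1, 140. ]))
150 (61, array([437.1,   9.1]), 9.1, array([434.4,   5.9, 150.1]))
160 (57, array([436.6,  10.2]), 9.5, array([434. ,   6.1, 160.5]))
170 (62, array([436.5,   9.7]), 8.8, array([433.9,   6. , 170.2]))
180 (73, array([437.6,  11.1]), 9.3, array([437.1,   9.8, 178.1]))
fun (223, array([437.9,  11.4]), 23.0, array([439. ,  12.4,  84.9]))
rack ((391.31744384765625, 209.02267456054688), (60.7850341796875, 248.8492431640625), 24.968713760375977) 1532
side sock [460.5 412.1] (324, array([459.2, 418.6]), 32.8, array([457.7, 419.1,  82.8]))
side sock [554.4 316.1] (228, array([555.3, 316.4]), 32.7, array([554.5, 318.2,  82.7]))
side sock [592.  182.7] (154, array([602.9, 170.6]), 33.1, array([601.6, 172.8,  82.6]))
side sock [621.8  23.4] (119, array([626.8,  21.6]), 32.2, array([626.5,  21.8,  82.4]))
```

View pics/wrist0.png

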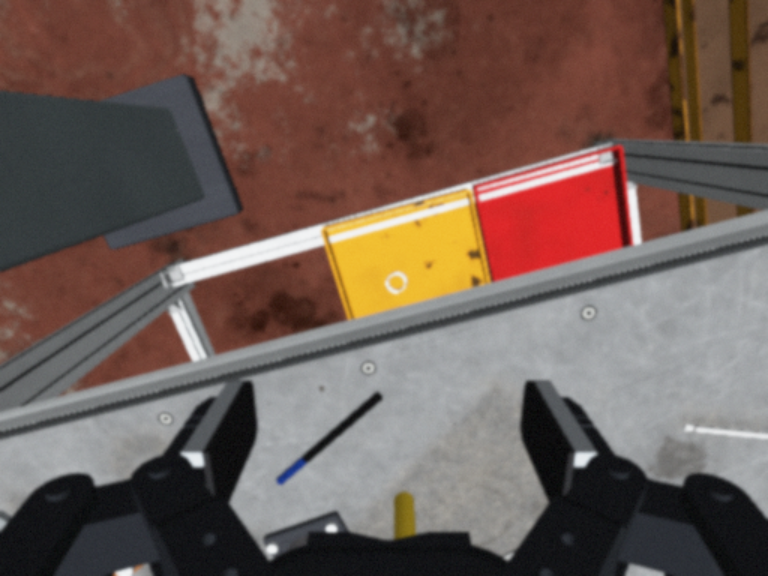

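The wrist view shows only the bench edge for now. The post heights identify the rack order from +y to -y as 48, 72, 60, 36. I'll use yaw 115 throughout, so the fingers close across the rack. First move is to above the rod.

Request:
apply_moves(series="0 0 -0.02 0.0616 -0.2; 0 0 -0.02 0.0616 -0.2; 0 0 -0.02 0.0616 -0.2; 0 0 -0.02 0.0616 -0.2; 0 0 -0.02 0.0616 -0.2")

```text
time: 0.67
tool_pos: [161.6, 577.7, 261.4]
tcp_rot: [-180.0, 0.0, 128.7]
ft_force: [0.2, 0.4, 0.2]
finger_gap: 51.2
grip_force: 0.0
```

Request:
apply_moves(series="0 0 0 0.0616 -0.2; 0 0 0 0.0616 -0.2; -0.12 0.002 0 0 -0.2; -0.12 0.002 0 0 -0.2; -0.12 0.002 0 0 -0.2")

```text
time: 1.08
tool_pos: [208.8, 479.5, 260.6]
tcp_rot: [-180.0, 0.0, 115.0]
ft_force: [0.6, -0.0, 1.0]
finger_gap: 51.6
grip_force: 0.0
```

Request:
apply_moves(series="-0.12 0.002 0 0 -0.2; -0.12 0.002 0 0 -0.2; -0.12 0.002 0 0 -0.2; -0.12 0.002 0 0 -0.2; -0.12 0.002 0 0 -0.2")

```text
time: 1.5
tool_pos: [287.8, 317.2, 261.3]
tcp_rot: [180.0, -0.0, 115.0]
ft_force: [1.0, -0.5, 0.5]
finger_gap: 51.3
grip_force: 0.0
```

Request:
apply_moves(series="-0.12 0.002 0 0 -0.2; -0.12 0.002 0 0 -0.2; -0.12 0.002 0 0 -0.2; -0.12 0.002 0 0 -0.2; -0.12 0.002 0 0 -0.2")

```text
time: 1.92
tool_pos: [366.5, 155.2, 261.5]
tcp_rot: [180.0, 0.0, 115.0]
ft_force: [1.2, -0.1, -0.0]
finger_gap: 51.3
grip_force: 0.0
```

```bash
cat >> h.py <<'E'
def go(x,y,z,yaw=115.):
    T=T_tool(); dl=T[:3,:3].T@(np.array([x,y,z])-T[:3,3])/300
    dy=((sense()['tcp_rot'][2]-yaw+180)%360-180); print('TCP',T[:3,3].round(1),'rpy',np.round(sense()['tcp_rot'],2),'shares xyz',dl.round(4),'twist',round(np.radians(dy)/2,4))
E
python3 - <<'E'
from h import *
np.set_printoptions(precision=1,suppress=True)
go(437.5,11,262)
d=snap('wrist');cv2.imwrite('pics/w1.png',cv2.resize(d['frame'],(768,576)))
P=cloud(d)
w=(437,11)
for z in range(90,190,10): print(z,circ(d,P,z-5,z+5,w,35))
print('fun',circ(d,P,84,92,w,35))
for c in [(460,417),(556,315),(603.5,169),(627,19)]: print(circ(d,P,79,89,c,45))
E
```

```text
TCP [366.5 155.2 261.5] rpy [180.   0. 115.] shares xyz [-0.5  0.  -0. ] twist -0.0003
90 (269, array([438.,  13.]), 22.7, array([438.3,  14.7,  87.1]))
100 (54, array([437.3,  15.3]), 5.4, array([436.2,  17.2, 100. ]))
110 (52, array([437.1,  15.5]), 5.2, array([436.2,  17.6, 109.3]))
120 (61, array([437.7,  15. ]), 8.9, array([435. ,  19.4, 121.6]))
130 (111, array([437.8,  14.8]), 8.9, array([435.5,  19.5, 129.9]))
140 (119, array([438. ,  15.1]), 9.1, array([435.5,  19.6, 140.3]))
150 (124, array([437.6,  15.6]), 8.9, array([435.3,  19.6, 150.2]))
160 (147, array([437.4,  15.9]), 8.6, array([435.4,  19.5, 160.1]))
170 (156, array([438.1,  13.9]), 9.5, array([435.6,  19.4, 170.4]))
180 (105, array([437. ,  16.1]), 8.0, array([435.1,  18.6, 177.7]))
fun (312, array([438.,  13.]), 22.7, array([438.5,  13.5,  86.3]))
None
(2004, array([556.3, 316. ]), 31.9, array([548.3, 311.2,  82.6]))
(1883, array([604.9, 169.7]), 32.4, array([603.3, 170.4,  82.6]))
(10, array([620.7,  -9.5]), 3.7, array([621.1,  -9.1,  82.6]))
```

Request:
apply_moves(series="-0.132 0.003 0 0 -0.2; -0.132 0.003 0 0 -0.2; -0.132 0.003 0 0 -0.2; -0.132 0.003 0 0 -0.2; 0 0 0 0 -0.2", squeeze=80)

```text
time: 2.38
tool_pos: [438.0, 9.3, 261.0]
tcp_rot: [-180.0, 0.1, 114.6]
ft_force: [0.0, 0.2, -0.1]
finger_gap: 51.3
grip_force: 0.0
```

```bash
python3 - <<'E'
from h import *
np.set_printoptions(precision=1,suppress=True)
go(437.5,13.5,136)
d=snap('wrist');cv2.imwrite('pics/w2.png',cv2.resize(d['frame'],(768,576)))
P=cloud(d)
w=(437,13)
for z in range(100,190,20): print(z,circ(d,P,z-5,z+5,w,25))
print('fun',circ(d,P,84,92,w,35))
E
```

```text
TCP [438.    9.3 261. ] rpy [-180.     0.1  114.7] shares xyz [0.  0.  0.4] twist -0.0031
100 (25, array([437.6,  15.3]), 5.5, array([436.2,  17.6, 100.2]))
120 (23, array([437.2,  15.8]), 8.8, array([435.3,  19.5, 122.2]))
140 (67, array([438.1,  13.6]), 9.2, array([435.3,  19.4, 140.8]))
160 (74, array([437.8,  15. ]), 9.1, array([435.4,  19.5, 161. ]))
180 (403, array([438.3,  13.4]), 8.8, array([438. ,  14. , 178.5]))
fun (427, array([438.4,  13.2]), 22.4, array([436.9,  16.8,  86.2]))
```

Request:
apply_moves(series="0.012 0.005 0.1 0 -0.2; 0 0 0.108 0 -0.2; 0 0 0.108 0 -0.2; 0 0 0.1 0 -0.2; 0 0 0 0 -0.2")

```text
time: 2.85
tool_pos: [431.4, 20.0, 130.1]
tcp_rot: [-179.5, -0.3, 115.0]
ft_force: [-1.4, 0.6, -1.9]
finger_gap: 51.2
grip_force: 0.0
```

Request:
apply_moves(series="0 0 0 0 0.9; 0 0 0 0 0.9; 0 0 0 0 0.9; 0 0 0 0 0.9; 0 0 0 0 0.9")

```text
time: 3.27
tool_pos: [437.7, 18.6, 139.3]
tcp_rot: [179.8, 0.1, 115.0]
ft_force: [-1.8, -0.3, 7.8]
finger_gap: 16.3
grip_force: 78.0
```

Request:
apply_moves(series="0 0 0 0 0.9; 0 0 0 0 0.9; 0 0 0 0 0.9; 0 0 0 0 0.9; 0 0 0 0 0.9")

```text
time: 3.68
tool_pos: [437.7, 18.5, 139.3]
tcp_rot: [179.8, 0.1, 115.0]
ft_force: [-2.0, -0.1, 7.2]
finger_gap: 16.3
grip_force: 78.0
```

Request:
apply_moves(series="0 0 -0.1 0 0.9; 0 0 -0.1 0 0.9; 0 0 -0.1 0 0.9; 0 0 -0.1 0 0.9; 0 0 0 0 0.9")

```text
time: 4.1
tool_pos: [439.6, 18.4, 265.1]
tcp_rot: [179.4, 0.3, 115.0]
ft_force: [0.9, -1.0, -0.1]
finger_gap: 16.0
grip_force: 78.8
```

Request:
apply_moves(series="0 0 0 0 0.9; 0 0 0 0 0.9")

```text
time: 4.27
tool_pos: [436.3, 18.7, 256.9]
tcp_rot: [179.9, 0.0, 115.0]
ft_force: [0.6, -0.2, -2.3]
finger_gap: 16.1
grip_force: 78.8
```

```bash
python3 - <<'E'
from h import *
np.set_printoptions(precision=4,suppress=True)
go(627.3,24.3,260)
d=snap('scene');P=cloud(d)
for z in range(135,260,15): print(z,circ(d,P,z-4,z+4,(437,13),25))
for c in [(460,417),(556.5,316),(604,169.5),(627.5,19)]: print(circ(d,P,79,89,c,45))
E
```

```text
TCP [436.3  18.7 256.9] rpy [179.94   0.03 114.96] shares xyz [-0.2515  0.5851 -0.0097] twist -0.0004
135 (31, array([437. ,  10.5]), 6.1, array([435.6,   8.5, 134.9]))
150 (32, array([436.4,   9.4]), 5.0, array([435.7,   8.5, 149.9]))
165 (33, array([436.9,  10.1]), 5.9, array([435.8,   8.3, 165. ]))
180 (31, array([437.6,   9.9]), 5.6, array([435.9,   7.9, 179.6]))
195 (37, array([437.2,  10.9]), 6.0, array([435.6,   8.8, 194.9]))
210 (33, array([437.8,  10. ]), 6.0, array([436.2,   8.1, 209.4]))
225 (32, array([436.4,   9.8]), 5.4, array([435.6,   8.4, 224.6]))
240 (53, array([437.1,   9.7]), 8.4, array([434.3,   6.5, 240.2]))
255 (65, array([432.5,  14.7]), 15.7, array([431.3,   7.2, 255.4]))
(267, array([460.1, 414.4]), 34.3, array([458.6, 411.8,  82.3]))
(293, array([556. , 313.9]), 34.0, array([555.3, 311.3,  82.2]))
(373, array([605.5, 166.7]), 33.6, array([603.3, 164.5,  82.4]))
(507, array([628.1,  16.2]), 32.9, array([626.1,  15. ,  82.5]))
```

Request:
apply_moves(series="-0.042 0.0975 -0.0015 0 0.9; -0.042 0.0975 -0.0015 0 0.9; -0.042 0.0975 -0.0015 0 0.9; -0.042 0.0975 -0.0015 0 0.9; -0.042 0.0975 0 0 0.9")

```text
time: 4.73
tool_pos: [595.9, 23.4, 256.2]
tcp_rot: [-179.9, -0.1, 115.0]
ft_force: [-0.3, 0.0, -0.2]
finger_gap: 16.2
grip_force: 78.8
```

Request:
apply_moves(series="-0.042 0.0975 0 0 0.9; 0 0 0 0 0.9; 0 0 0 0 0.9; 0 0 0 0 0.9; 0 0 0 0 0.9")

```text
time: 5.15
tool_pos: [626.2, 24.2, 258.0]
tcp_rot: [-180.0, -0.0, 115.0]
ft_force: [0.2, -0.5, -1.5]
finger_gap: 16.3
grip_force: 79.0
```

```bash
python3 - <<'E'
from h import *
np.set_printoptions(precision=4,suppress=True)
go(627.3,24.3,260)
d=snap('scene');P=cloud(d);cv2.imwrite('pics/s3.png',cv2.resize(d['frame'][120:320,200:500],(750,500)))
for z in (140,180,210): print(z,circ(d,P,z-6,z+6,(627,15),25))
print(circ(d,P,79,89,(627.5,19),45))
d=snap('wrist');P=cloud(d);cv2.imwrite('pics/w3.png',cv2.resize(d['frame'],(768,576)))
for z in (140,180,210): print(z,circ(d,P,z-6,z+6,(627,19),25))
print(circ(d,P,79,89,(627.5,19),45))
E
```

```text
TCP [626.2  24.2 258. ] rpy [-179.95   -0.02  114.96] shares xyz [-0.0012  0.0035 -0.0067] twist -0.0003
140 (39, array([625.8,  16.6]), 6.5, array([624.7,  14.3, 140.2]))
180 (40, array([626.4,  16.5]), 6.1, array([624.6,  14.8, 179.6]))
210 (45, array([626.2,  15.4]), 6.0, array([624.8,  14.4, 210. ]))
(506, array([627.2,  16.6]), 33.0, array([626. ,  14.7,  82.5]))
140 (57, array([627.6,  20.1]), 5.9, array([626.2,  23.3, 140.1]))
180 (83, array([627.7,  20.1]), 5.9, array([626.5,  23.3, 180.2]))
210 (127, array([628.5,  19.4]), 6.1, array([626.8,  23.3, 210.3]))
(2030, array([628.6,  19.6]), 31.8, array([627.1,  23.2,  82.8]))
```

View pics/w3.png

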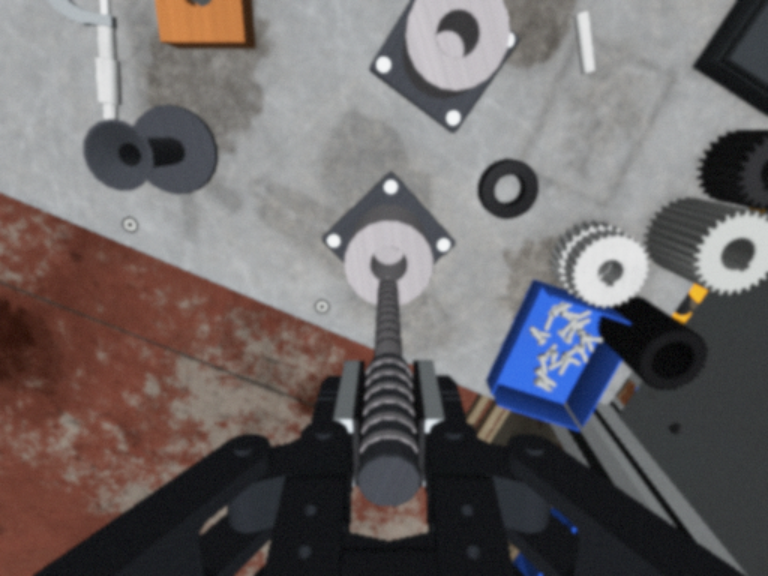

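The rod hangs straight over the bore of the nearest socket, with its tip near (388,270) on the ring at (388,262). Lowering in levels.

Request:
apply_moves(series="0 0 0.06 0 0.9; 0 0 0.06 0 0.9; 0 0 0.06 0 0.9; 0 0 0.06 0 0.9; 0 0 0 0 0.9")

```text
time: 5.67
tool_pos: [624.4, 24.2, 182.6]
tcp_rot: [-179.7, -0.1, 115.0]
ft_force: [-1.1, -0.0, -2.3]
finger_gap: 16.1
grip_force: 79.0
```

Request:
apply_moves(series="0 0 0.013 0 0.9; 0 0 0.013 0 0.9; 0 0 0.013 0 0.9; 0 0 0 0 0.9; 0 0 0 0 0.9")

```text
time: 6.08
tool_pos: [627.4, 24.1, 175.2]
tcp_rot: [180.0, 0.0, 115.0]
ft_force: [0.3, 0.3, -0.9]
finger_gap: 16.4
grip_force: 79.0
```

Request:
apply_moves(series="0 0 0.014 0 0.9; 0 0 0.014 0 0.9; 0 0 0.014 0 0.9; 0 0 0 0 0.9; 0 0 0 0 0.9")

```text
time: 6.5
tool_pos: [628.6, 24.0, 165.3]
tcp_rot: [179.8, 0.1, 115.0]
ft_force: [-3.5, 0.1, 15.0]
finger_gap: 15.9
grip_force: 81.3
```

Request:
apply_moves(series="0 0 -0.09 0 0.9; 0 0 -0.09 0 0.9; 0 0 -0.09 0 0.9; 0 0 -0.02 0 0.9; 0.122 0.035 0 0 0.9")

```text
time: 6.92
tool_pos: [623.8, 56.4, 252.2]
tcp_rot: [179.7, 0.3, 114.6]
ft_force: [0.9, 0.8, -1.8]
finger_gap: 16.5
grip_force: 79.1
```

Request:
apply_moves(series="0.122 0.035 0 0 0.9; 0.122 0.035 0 0 0.9; 0.122 0.035 0 0 0.9; 0 0 0 0 0.9; 0 0 0 0 0.9")

```text
time: 7.33
tool_pos: [602.6, 176.7, 247.7]
tcp_rot: [-179.9, -0.0, 115.2]
ft_force: [0.4, 0.3, -1.1]
finger_gap: 16.4
grip_force: 79.0
```

Request:
apply_moves(series="0 0 0 0 0.9; 0 0 0 0 0.9")

```text
time: 7.5
tool_pos: [603.5, 173.4, 248.3]
tcp_rot: [-180.0, 0.0, 114.9]
ft_force: [0.1, -0.6, -1.7]
finger_gap: 16.3
grip_force: 79.0
```

```bash
cat > chk.py <<'E'
import sys
from h import *
np.set_printoptions(precision=4,suppress=True)
c=[float(a) for a in sys.argv[1:3]]
go(c[0],c[1]+5,259)
for n in ('wrist','scene'):
    d=snap(n);P=cloud(d)
    for z in (145,170,190): print(n,z,circ(d,P,z-8,z+8,c,25))
    for k in [(460,417),(556.5,316),(604,169.5),(627.5,19)]: print(circ(d,P,79,89,k,45))
E
python3 chk.py 604.5 169.7
```

```text
TCP [603.5 173.4 248.3] rpy [-179.95    0.02  114.9 ] shares xyz [ 0.0025  0.0046 -0.0356] twist -0.0009
wrist 145 (90, array([605.1, 169.1]), 6.0, array([603.3, 172.5, 145.2]))
wrist 170 (112, array([605.1, 168.7]), 6.2, array([603.5, 172.4, 169.9]))
wrist 190 (140, array([605., 170.]), 5.7, array([603.8, 172.5, 190.2]))
None
(2273, array([558.1, 315.9]), 32.0, array([562.4, 305.4,  82.8]))
(2157, array([605.3, 169.4]), 31.8, array([603.8, 172.9,  82.8]))
(45, array([599.8,  24.3]), 11.3, array([599.5,  25.6,  81.9]))
scene 145 (41, array([604.5, 164.8]), 6.3, array([602.3, 163.1, 144.6]))
scene 170 (41, array([602.9, 163.6]), 5.9, array([602.5, 162.8, 169.9]))
scene 190 (46, array([603.5, 163.4]), 6.1, array([602.6, 163.1, 190. ]))
(262, array([458.8, 415.3]), 33.0, array([458.5, 412.4,  82.3]))
(291, array([557.3, 312.4]), 33.6, array([554.9, 311.3,  82.4]))
(370, array([605.3, 165.5]), 33.1, array([603. , 164.7,  82.5]))
(512, array([629.1,  16.6]), 33.7, array([626.1,  14.8,  82.5]))
```

Request:
apply_moves(series="0.002 0.004 0.06 0 0.9; 0 0 0.06 0 0.9; 0 0 0.06 0 0.9; 0 0 0.024 0 0.9; 0 0 0 0 0.9")

```text
time: 8.02
tool_pos: [603.0, 174.3, 185.1]
tcp_rot: [-179.7, -0.1, 114.9]
ft_force: [-0.1, 1.1, -1.4]
finger_gap: 16.0
grip_force: 79.0
```

Request:
apply_moves(series="0 0 0.013 0 0.9; 0 0 0.013 0 0.9; 0 0 0.013 0 0.9; 0 0 0 0 0.9; 0 0 0 0 0.9")

```text
time: 8.43
tool_pos: [604.4, 175.7, 176.4]
tcp_rot: [180.0, 0.0, 115.0]
ft_force: [0.7, -0.1, -1.1]
finger_gap: 16.0
grip_force: 79.0
```

Request:
apply_moves(series="0 0 0.012 0 0.9; 0 0 0 0 0.9; 0 0 0 0 0.9")

```text
time: 8.68
tool_pos: [604.1, 175.7, 172.3]
tcp_rot: [-180.0, -0.0, 115.0]
ft_force: [-1.0, -0.5, -1.7]
finger_gap: 16.0
grip_force: 79.0
```

Not 36. Going on to the 60 mm level (tip 24 means TCP 153.3).

Request:
apply_moves(series="0 0 0.025 0 0.9; 0 0 0.025 0 0.9; 0 0 0.022 0 0.9; 0 0 0 0 0.9; 0 0 0 0 0.9")

```text
time: 9.1
tool_pos: [605.3, 175.8, 153.3]
tcp_rot: [179.8, 0.1, 115.0]
ft_force: [-3.9, -1.3, 15.4]
finger_gap: 16.1
grip_force: 81.5
```

Request:
apply_moves(series="0 0 -0.09 0 0.9; 0 0 -0.09 0 0.9; 0 0 -0.09 0 0.9; 0 0 -0.09 0 0.9; 0 0 0 0 0.9")

```text
time: 9.52
tool_pos: [606.7, 176.2, 265.4]
tcp_rot: [179.5, 0.1, 115.0]
ft_force: [1.3, 1.2, -0.5]
finger_gap: 16.0
grip_force: 79.1
```

Request:
apply_moves(series="0.101 0.012 0 0 0.9; 0.101 0.012 0 0 0.9; 0.101 0.012 0 0 0.9; 0.101 0.012 0 0 0.9; 0.101 0.012 0 0 0.9")

```text
time: 9.93
tool_pos: [555.8, 321.6, 257.4]
tcp_rot: [-179.9, 0.0, 114.9]
ft_force: [1.2, 0.4, -1.7]
finger_gap: 16.5
grip_force: 79.1
```

Request:
apply_moves(series="0 0 0 0 0.9; 0 0 0 0 0.9; 0 0 0 0 0.9; 0 0 0 0 0.9")

```text
time: 10.27
tool_pos: [556.9, 319.5, 258.2]
tcp_rot: [-180.0, 0.0, 114.9]
ft_force: [0.8, 0.1, -1.0]
finger_gap: 16.1
grip_force: 79.0
```

```bash
python3 chk.py 557 316
```

```text
TCP [556.9 319.5 258.2] rpy [-179.95    0.02  114.9 ] shares xyz [ 0.0044  0.0022 -0.0027] twist -0.0009
wrist 145 (80, array([557.8, 315.6]), 5.9, array([556.7, 318.5, 145. ]))
wrist 170 (101, array([558.4, 314.9]), 6.0, array([557. , 318.6, 170. ]))
wrist 190 (129, array([558.9, 315.1]), 6.0, array([557.1, 318.5, 190.3]))
(3360, array([460.2, 417.5]), 32.1, array([460.6, 417.7,  82.8]))
(2069, array([557.5, 316.4]), 32.0, array([555.8, 319.9,  82.7]))
None
None
scene 145 (34, array([555.7, 308.3]), 5.2, array([555.8, 308.3, 145.3]))
scene 170 (40, array([558.2, 309.9]), 6.6, array([556.6, 308.7, 169.7]))
scene 190 (40, array([557.4, 310.2]), 5.9, array([556.7, 309. , 190.3]))
(272, array([459.5, 415. ]), 34.6, array([458.6, 411.8,  82.3]))
(296, array([557.3, 312.6]), 32.8, array([554.9, 311.2,  82.3]))
(375, array([604.6, 165.6]), 33.0, array([602.8, 164.5,  82.3]))
(508, array([627.1,  17.1]), 32.8, array([625.9,  14.8,  82.5]))
```

Request:
apply_moves(series="0.004 0 0.06 0 0.9; 0 0 0.06 0 0.9; 0 0 0.06 0 0.9; 0 0 0.055 0 0.9; 0 0 0 0 0.9")

```text
time: 10.78
tool_pos: [554.5, 319.7, 183.8]
tcp_rot: [-179.6, 0.0, 114.9]
ft_force: [-0.0, -1.4, -2.2]
finger_gap: 15.9
grip_force: 79.0
```

Request:
apply_moves(series="0 0 0.016 0 0.9; 0 0 0.016 0 0.9; 0 0 0.016 0 0.9; 0 0 0 0 0.9; 0 0 0 0 0.9")

```text
time: 11.2
tool_pos: [556.3, 321.7, 174.4]
tcp_rot: [180.0, 0.0, 115.0]
ft_force: [0.7, 0.4, -1.4]
finger_gap: 16.2
grip_force: 79.0
```

Request:
apply_moves(series="0 0 0.04 0 0.9; 0 0 0.04 0 0.9; 0 0 0.037 0 0.9; 0 0 0 0 0.9; 0 0 0 0 0.9")

```text
time: 11.62
tool_pos: [556.3, 322.3, 138.9]
tcp_rot: [179.9, -0.0, 115.0]
ft_force: [-1.0, 1.1, 6.1]
finger_gap: 15.7
grip_force: 79.9
```

Depths so far: S4 is 48, S3 is 60, S2 is 72, which leaves 36 for S1. Taking the rod back.

Request:
apply_moves(series="0 0 -0.1 0 0.9; 0 0 -0.1 0 0.9; 0 0 -0.1 0 0.9; 0 0 -0.1 0 0.9; -0.0934 -0.098 0 0 0.9")

```text
time: 12.03
tool_pos: [545.2, 289.3, 265.1]
tcp_rot: [179.3, -0.1, 115.2]
ft_force: [2.1, -0.6, 1.2]
finger_gap: 15.9
grip_force: 79.2
```

Request:
apply_moves(series="-0.0934 -0.098 0 0 0.9; -0.0934 -0.098 0 0 0.9; -0.0934 -0.098 0 0 0.9; -0.0934 -0.098 0 0 0.9; -0.0934 -0.098 0 0 0.9")

```text
time: 12.45
tool_pos: [465.7, 93.4, 257.3]
tcp_rot: [-179.9, -0.0, 115.0]
ft_force: [1.2, -1.0, -0.6]
finger_gap: 16.2
grip_force: 79.2
```

Request:
apply_moves(series="-0.0934 -0.098 0 0 0.9; -0.0934 -0.098 0 0 0.9; 0 0 0 0 0.9; 0 0 0 0 0.9; 0 0 0 0 0.9")

```text
time: 12.87
tool_pos: [437.4, 19.2, 258.1]
tcp_rot: [-180.0, -0.0, 114.9]
ft_force: [-0.5, 0.5, -1.4]
finger_gap: 16.2
grip_force: 79.0
```

Request:
apply_moves(series="0 0 0 0 0.9; 0 0 0 0 0.9; 0 0 0 0 0.9")

```text
time: 13.12
tool_pos: [437.7, 20.3, 258.5]
tcp_rot: [-180.0, -0.0, 115.1]
ft_force: [-0.1, -0.1, -1.0]
finger_gap: 16.2
grip_force: 79.0
```

```bash
python3 chk.py 438 13; python3 - <<'E'
from h import *
go(437.7,18.5,139.3)
for n in ('wrist','scene'):
    d=snap(n);P=cloud(d); print(circ(d,P,84,92,(438,13),35))
E
```

```text
TCP [437.7  20.3 258.5] rpy [-179.97   -0.03  115.08] shares xyz [-0.0074 -0.0022 -0.0015] twist 0.0007
wrist 145 (73, array([439.1,  15.6]), 5.8, array([437.8,  18.1, 145.2]))
wrist 170 (99, array([439.7,  14.5]), 6.0, array([438. ,  18.1, 170.1]))
wrist 190 (131, array([439.7,  15.3]), 6.2, array([438. ,  18.4, 190. ]))
None
None
(2909, array([605.2, 169.2]), 32.4, array([603.6, 169.6,  82.7]))
(1912, array([628.5,  19.5]), 32.3, array([626.9,  20.8,  82.6]))
scene 145 (62, array([438.5,  10.8]), 6.0, array([437. ,   8.8, 145.1]))
scene 170 (62, array([438.4,   9.7]), 6.1, array([436.8,   8.8, 170.2]))
scene 190 (63, array([439. ,  11.1]), 6.1, array([437.1,   8.7, 189.9]))
(266, array([457.6, 416.7]), 35.1, array([458.9, 412.2,  82.3]))
(289, array([556.8, 313.9]), 33.0, array([555.2, 311.3,  82.3]))
(370, array([604.5, 165.4]), 33.1, array([603.4, 164. ,  82.5]))
(516, array([628.7,  16.9]), 33.2, array([625.9,  14.6,  82.5]))
TCP [437.6  20.  258.7] rpy [-1.7998e+02 -2.0000e-02  1.1505e+02] shares xyz [-0.0048 -0.0017  0.3979] twist 0.0004
(435, array([438.4,  13.3]), 22.5, array([437.8,  14.8,  86.1]))
(135, array([438.4,  11.1]), 22.6, array([440.4,  14. ,  86.1]))
```

Request:
apply_moves(series="-0.003 -0.0045 0.05 0 0.9; 0 0 0.06 0 0.9; 0 0 0.06 0 0.9; 0 0 0 0 0.9; 0 0 0 0 0.9")

```text
time: 13.73
tool_pos: [435.9, 18.0, 207.2]
tcp_rot: [-179.9, -0.1, 115.0]
ft_force: [-0.2, 0.3, -0.4]
finger_gap: 16.1
grip_force: 79.0
```

Request:
apply_moves(series="0 0 0.04 0 0.9; 0 0 0.04 0 0.9; 0 0 0 0 0.9; 0 0 0 0 0.9; 0 0 0 0 0.9")

```text
time: 14.15
tool_pos: [436.9, 17.9, 184.3]
tcp_rot: [180.0, 0.0, 115.0]
ft_force: [-0.3, 0.7, -1.5]
finger_gap: 16.2
grip_force: 79.6
```

Request:
apply_moves(series="0 0 0.045 0 0.9; 0 0 0.045 0 0.9; 0 0 0.04 0 0.9; 0 0 0.016 0 0.9; 0 0 0 0 0.9")

```text
time: 14.57
tool_pos: [436.1, 17.9, 138.9]
tcp_rot: [-179.9, -0.1, 115.0]
ft_force: [-0.0, 0.2, -0.6]
finger_gap: 16.2
grip_force: 79.5
```

Request:
apply_moves(series="0 0 0 0 0.9; 0 0 0 0 0.9; 0 0 0 0 0.9")

```text
time: 14.82
tool_pos: [437.0, 17.8, 140.8]
tcp_rot: [180.0, 0.0, 115.0]
ft_force: [-1.7, 0.6, -1.5]
finger_gap: 16.1
grip_force: 79.5
```

Request:
apply_moves(series="0 0 0 0 -0.2; 0 0 0 0 -0.2; 0 0 0 0 -0.2; 0 0 0 0 -0.2; 0 0 0 0 -0.2")

```text
time: 15.23
tool_pos: [436.9, 17.7, 140.4]
tcp_rot: [180.0, 0.0, 115.0]
ft_force: [0.7, -0.1, -0.4]
finger_gap: 51.1
grip_force: 0.0
```

Request:
apply_moves(series="0 0 -0.1 0 -0.2; 0 0 -0.1 0 -0.2; 0 0 -0.1 0 -0.2; 0 0 -0.1 0 -0.2; 0.1 0.02 0 0 -0.2")

```text
time: 15.65
tool_pos: [433.0, 44.6, 267.1]
tcp_rot: [179.5, 0.4, 114.7]
ft_force: [0.8, 1.1, 1.4]
finger_gap: 51.2
grip_force: 0.0
```

Request:
apply_moves(series="0.1 0.02 0 0 -0.2; 0.1 0.02 0 0 -0.2; 0.1 0.02 0 0 -0.2; 0.1 0.02 0 0 -0.2; 0 0 0 0 -0.2")

```text
time: 16.07
tool_pos: [399.2, 170.5, 260.3]
tcp_rot: [180.0, -0.1, 115.2]
ft_force: [0.1, 0.6, 0.5]
finger_gap: 51.0
grip_force: 0.0
```

Request:
apply_moves(series="0 0 0 0 -0.2; 0 0 0 0 -0.2; 0 0 0 0 -0.2")

```text
time: 16.32
tool_pos: [400.9, 165.6, 260.1]
tcp_rot: [-180.0, 0.0, 114.9]
ft_force: [0.5, -0.1, -0.4]
finger_gap: 51.5
grip_force: 0.0
```

```bash
cat > chk2.py <<'E'
from h import *
np.set_printoptions(precision=4,suppress=True)
for n in ('wrist','scene'):
    d=snap(n);P=cloud(d); cv2.imwrite(f'pics/{n}_{sense()["time"]:.1f}.png',cv2.resize(d['frame'],(768,576)))
    print(n,'rod top',circ(d,P,175,185,(438,13),20), circ(d,P,135,145,(438,13),20))
    for nm,c,h in [('48',(354,293),80),('72',(379,239),104),('60',(405,184),92),('36',(429,130),68)]: print(nm,circ(d,P,h-4,h+5,c,18))
    for k in [(460,417),(556.5,316),(604,169.5),(627.5,19)]: print(circ(d,P,79,89,k,45))
E
python3 chk2.py; python3 -c "
from h import *
go(429,130,200)"
```

```text
wrist rod top (66, array([437. ,  15.4]), 8.0, array([435.8,  19.1, 177.1])) (124, array([437.4,  14. ]), 9.0, array([435.9,  18.8, 140.2]))
48 (257, array([354.4, 294.3]), 8.0, array([354.4, 294. ,  80.8]))
72 (239, array([379.7, 240. ]), 7.8, array([379.7, 240.1, 104.8]))
60 (192, array([405. , 185.5]), 8.0, array([404.8, 186.1,  92.5]))
36 (149, array([430.3, 131.5]), 7.9, array([429.9, 132. ,  68.5]))
None
(2924, array([557. , 316.6]), 32.3, array([555.8, 316.9,  82.7]))
(1886, array([604.9, 169.8]), 32.2, array([603.6, 170.4,  82.6]))
(65, array([643.7,   1.6]), 10.6, array([643.2,  -1.4,  82.9]))
scene rod top (71, array([438.8,   9.9]), 9.4, array([438.3,   9.1, 178.3])) (57, array([437.4,   8.6]), 9.3, array([435.1,   5.2, 140.1]))
48 (38, array([354.3, 290.5]), 8.3, array([353.3, 290. ,  79.6]))
72 (42, array([378.5, 237. ]), 8.2, array([378.4, 235.7, 103.6]))
60 (42, array([405. , 181.9]), 8.1, array([404.1, 181.5,  92.2]))
36 (48, array([428.2, 128.3]), 8.8, array([428.8, 127.2,  67.7]))
(263, array([460.9, 414.6]), 34.6, array([458.2, 412.4,  82.3]))
(287, array([556.8, 314.1]), 33.2, array([555.6, 311.4,  82.3]))
(378, array([605.2, 167.1]), 33.8, array([602.9, 164.5,  82.3]))
(507, array([628.7,  15.7]), 33.5, array([626.1,  14.8,  82.4]))
TCP [400.9 165.5 260.1] rpy [-1.8000e+02  1.0000e-02  1.1485e+02] shares xyz [-0.1465  0.0352  0.2003] twist -0.0013
```

The rod is back in its stand, and the rack post positions are refined. Next, post 60 goes to S3.

Request:
apply_moves(series="0.054 0.04 0 0 -0.2; 0 0 0.12 0 -0.2; 0 0 0.12 0 -0.2; 0 0 0.12 0 -0.2; 0 0 0.1 0 -0.2", squeeze=60)

```text
time: 16.83
tool_pos: [404.2, 185.2, 119.7]
tcp_rot: [-179.9, -0.0, 114.9]
ft_force: [-0.2, 0.0, -0.7]
finger_gap: 51.2
grip_force: 0.0
```

Request:
apply_moves(series="0 0 0.08 0 -0.2; 0 0 0.06 0 -0.2; 0 0 0.04 0 -0.2; 0 0 0 0 -0.2; 0 0 0 0 -0.2")

```text
time: 17.25
tool_pos: [404.3, 185.4, 67.7]
tcp_rot: [-179.9, -0.0, 114.9]
ft_force: [0.6, -0.0, 1.8]
finger_gap: 51.4
grip_force: 0.0
```

Request:
apply_moves(series="0 0 0 0 -0.2; 0 0 0 0 -0.2; 0 0 0 0 -0.2; 0 0 0 0 -0.2")

```text
time: 17.58
tool_pos: [405.3, 186.4, 69.1]
tcp_rot: [179.9, 0.0, 115.0]
ft_force: [-0.0, 0.8, 0.1]
finger_gap: 51.2
grip_force: 0.0
```

```bash
python3 -c "
from h import *
go(405,185.5,65.5)
d=snap('wrist');P=cloud(d)
print(circ(d,P,88,97,(405,185.5),14))
cv2.imwrite('pics/w4.png',cv2.resize(d['frame'],(768,576)))"
```

```text
TCP [405.3 186.4  69.1] rpy [1.7990e+02 1.0000e-02 1.1496e+02] shares xyz [-0.0023 -0.0023  0.0119] twist -0.0004
(957, array([405. , 185.8]), 8.1, array([404.6, 187. ,  92.3]))
```

View pics/w4.png

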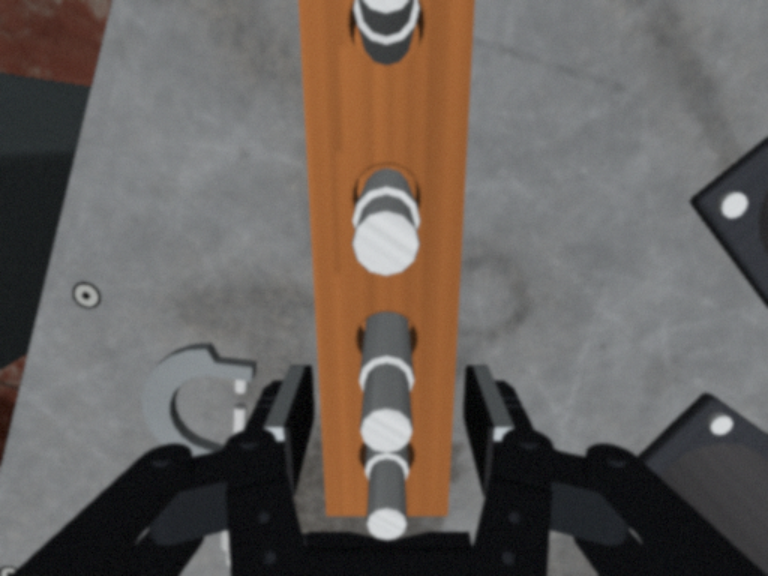

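Post 60 at (385,425) stands centred between the fingers. Closing, lifting, and carrying it to S3.

Request:
apply_moves(series="0 0 0.007 0 0.9; 0 0 0 0 0.9; 0 0 0 0 0.9; 0 0 0 0 0.9; 0 0 0 0 0.9")

```text
time: 18.05
tool_pos: [404.7, 186.3, 66.0]
tcp_rot: [180.0, -0.0, 115.0]
ft_force: [-0.1, 0.1, 1.0]
finger_gap: 14.1
grip_force: 58.5
```

Request:
apply_moves(series="0 0 0 0 0.9; 0 0 0 0 0.9; 0 0 0 0 0.9")

```text
time: 18.3
tool_pos: [404.7, 186.3, 66.0]
tcp_rot: [180.0, 0.0, 115.0]
ft_force: [0.3, 0.2, -0.2]
finger_gap: 14.4
grip_force: 58.5
```

Request:
apply_moves(series="0 0 -0.09 0 0.9; 0 0 -0.09 0 0.9; 0 0 -0.09 0 0.9; 0 0 -0.09 0 0.9; 0 0 -0.08 0 0.9")

```text
time: 18.72
tool_pos: [404.5, 186.2, 199.5]
tcp_rot: [180.0, 0.0, 115.0]
ft_force: [0.1, 0.2, -1.3]
finger_gap: 14.2
grip_force: 59.1
```

Request:
apply_moves(series="-0.0553 0.0968 0 0 0.9; -0.0553 0.0968 0 0 0.9; -0.0553 0.0968 0 0 0.9; -0.0553 0.0968 0 0 0.9; -0.0553 0.0968 0 0 0.9")

```text
time: 19.13
tool_pos: [572.5, 172.0, 197.4]
tcp_rot: [-180.0, -0.0, 115.0]
ft_force: [0.2, -0.8, -0.6]
finger_gap: 14.4
grip_force: 59.2
```

Request:
apply_moves(series="-0.0553 0.0968 0 0 0.9; 0 0 0 0 0.9; 0 0 0 0 0.9; 0 0 0 0 0.9; 0 0 0 0 0.9")

```text
time: 19.55
tool_pos: [603.8, 169.8, 198.1]
tcp_rot: [-180.0, -0.0, 115.0]
ft_force: [-0.2, 0.2, -0.7]
finger_gap: 14.0
grip_force: 59.2
```

```bash
cat > chk3.py <<'E'
import sys
from h import *
np.set_printoptions(precision=4,suppress=True)
x,y,L=[float(a) for a in sys.argv[1:4]]
go(x,y,200); zb=sense()['tool_pos'][2]-L   # estimated lower end
for n in ('wrist','scene','side'):
    d=snap(n);P=cloud(d); cv2.imwrite(f'pics/{n}_{sense()["time"]:.1f}.png',cv2.resize(d['frame'],(768,576)))
    print(n,'shank',circ(d,P,zb+3,zb+13,(x,y),25),circ(d,P,zb+L-20,zb+L-8,(x,y),25))
    q=P[(np.hypot(P[...,0]-x,P[...,1]-y)<22)&(P[...,2]>88)]; print('  min z',np.nanpercentile(q[:,2],1) if len(q) else None)
    for k in [(460,417),(556.5,316),(604,169.5),(627.5,19)]: print('  ',circ(d,P,79,87,k,45))
E
python3 chk3.py 605 169.5 63
```

```text
TCP [603.8 169.8 198.1] rpy [-179.99   -0.01  114.98] shares xyz [-0.0025  0.0033 -0.0062] twist -0.0002
wrist shank (139, array([604.2, 169.7]), 9.9, array([601. , 176. , 143.3])) (275, array([603.4, 172.1]), 9.3, array([601. , 176.6, 184. ]))
  min z 144.35650448360863
   None
   (2109, array([561.2, 307.9]), 30.1, array([565.2, 299.2,  82.8]))
   (2791, array([605.5, 169.5]), 31.8, array([603.2, 174.5,  82.7]))
   (298, array([649.7,  25.3]), 22.9, array([652.6,  26.7,  82.6]))
scene shank (43, array([603.6, 166.3]), 10.4, array([599.6, 161.9, 143.2])) (57, array([603.2, 165.5]), 9.9, array([599.8, 161.9, 184.3]))
  min z 136.54564946318405
   (267, array([459.4, 415.4]), 33.8, array([458.6, 412.1,  82.4]))
   (292, array([557.1, 313. ]), 33.3, array([555.4, 311.1,  82.4]))
   (380, array([604.7, 165.5]), 33.1, array([602.9, 164.4,  82.3]))
   (505, array([627.7,  16.8]), 32.8, array([626.2,  15.2,  82.4]))
side shank (22, array([600. , 172.4]), 9.1, array([598.3, 174.5, 143.2])) (30, array([599.5, 172.2]), 9.5, array([598.5, 174.5, 184.2]))
  min z 138.2868891097969
   (340, array([458.8, 418.5]), 32.4, array([457.3, 419.4,  82.8]))
   (243, array([555.2, 317.1]), 32.1, array([554.4, 318.6,  82.6]))
   (179, array([603. , 168.3]), 34.0, array([601.8, 172. ,  82.3]))
   (129, array([626.7,  19.7]), 33.7, array([626.2,  22.4,  82.4]))
```

Request:
apply_moves(series="-0.0025 0.0037 0.06 0 0.9; 0 0 0.06 0 0.9; 0 0 0.04 0 0.9; 0 0 0 0 0.9; 0 0 0 0 0.9")

```text
time: 20.12
tool_pos: [605.0, 169.3, 149.5]
tcp_rot: [-179.9, -0.0, 115.0]
ft_force: [0.0, -0.2, -0.4]
finger_gap: 14.3
grip_force: 59.2
```

Request:
apply_moves(series="0 0 0.03 0 0.9; 0 0 0.03 0 0.9; 0 0 0 0 0.9; 0 0 0 0 0.9")

```text
time: 20.45
tool_pos: [605.7, 169.2, 131.6]
tcp_rot: [-180.0, -0.0, 115.0]
ft_force: [-0.8, -0.2, -1.5]
finger_gap: 13.8
grip_force: 59.6
```

Request:
apply_moves(series="0 0 0.05 0 0.9; 0 0 0.05 0 0.9; 0 0 0.04 0 0.9; 0 0 0 0 0.9; 0 0 0 0 0.9")

```text
time: 20.87
tool_pos: [605.4, 169.1, 89.3]
tcp_rot: [-179.9, -0.0, 115.0]
ft_force: [0.5, 0.2, -0.8]
finger_gap: 14.0
grip_force: 59.6
```

Request:
apply_moves(series="0 0 0.009 0 0.9; 0 0 0.009 0 0.9; 0 0 0 0 0.9; 0 0 0 0 0.9")

```text
time: 21.2
tool_pos: [607.0, 169.5, 86.1]
tcp_rot: [179.9, 0.0, 115.0]
ft_force: [-0.3, 0.2, 4.2]
finger_gap: 13.9
grip_force: 60.1
```

Contact came at the expected flush height. Releasing, then on to post 48.

Request:
apply_moves(series="0 0 0 0 -0.2; 0 0 0 0 -0.2; 0 0 0 0 -0.2; 0 0 0 0 -0.2; 0 0 -0.05 0 -0.2")

```text
time: 21.62
tool_pos: [603.4, 168.8, 96.0]
tcp_rot: [-179.7, -0.1, 115.0]
ft_force: [-0.9, -0.6, -0.1]
finger_gap: 51.2
grip_force: 0.0
```

Request:
apply_moves(series="0 0 -0.11 0 -0.2; 0 0 -0.11 0 -0.2; 0 0 -0.11 0 -0.2; 0.1045 -0.0834 0 0 -0.2; 0.1045 -0.0834 0 0 -0.2")

```text
time: 22.03
tool_pos: [536.4, 205.0, 202.1]
tcp_rot: [179.6, 0.1, 114.8]
ft_force: [-0.8, 0.6, 0.2]
finger_gap: 51.2
grip_force: 0.0
```

Request:
apply_moves(series="0.1045 -0.0834 0 0 -0.2; 0.1045 -0.0834 0 0 -0.2; 0.1045 -0.0834 0 0 -0.2; 0.1045 -0.0834 0 0 -0.2; 0.1045 -0.0834 0 0 -0.2")

```text
time: 22.45
tool_pos: [352.7, 294.7, 198.5]
tcp_rot: [180.0, -0.0, 114.9]
ft_force: [0.4, 0.8, -0.1]
finger_gap: 51.2
grip_force: 0.0
```

Request:
apply_moves(series="0 0 0 0 -0.2; 0 0 0 0 -0.2; 0 0 0 0 -0.2; 0 0 0 0 -0.2; 0 0 0 0 -0.2")

```text
time: 22.87
tool_pos: [355.4, 293.8, 198.6]
tcp_rot: [-180.0, 0.0, 114.9]
ft_force: [-0.4, 0.3, 0.4]
finger_gap: 51.2
grip_force: 0.0
```

```bash
python3 chk2.py; python3 -c "
from h import *
go(354.4,294.3,54)
d=snap('scene');P=cloud(d);print('post60',circ(d,P,100,120,(605,167),25))"
```

```text
wrist rod top None None
48 (254, array([354.6, 294.8]), 7.9, array([354.3, 295.2,  80.5]))
72 (259, array([379.6, 240.2]), 8.0, array([379.3, 241.4, 104.4]))
60 None
36 (166, array([431.2, 131.6]), 8.7, array([429.7, 133.1,  67.9]))
(4376, array([459.8, 417.8]), 32.3, array([458.8, 418.3,  82.7]))
(2829, array([557.1, 316.3]), 32.4, array([555.4, 317.7,  82.6]))
(104, array([587.5, 172.6]), 26.1, array([582.5, 160.3,  82.3]))
None
scene rod top (72, array([438.4,   9.8]), 9.2, array([437.5,   8.8, 178.2])) (54, array([437.4,   8.7]), 9.2, array([434.9,   5.4, 140.3]))
48 (37, array([354.2, 290.3]), 7.7, array([353.6, 289.8,  79.8]))
72 (39, array([379. , 237.1]), 7.9, array([378.6, 236.2, 103.6]))
60 None
36 (48, array([429.5, 127.3]), 8.3, array([428.8, 127.2,  67.8]))
(261, array([457.9, 414.8]), 34.4, array([458.7, 412.5,  82.4]))
(286, array([556.2, 315.1]), 33.4, array([555.3, 311.6,  82.3]))
(372, array([604.4, 166.6]), 32.7, array([600.8, 162.4,  82.6]))
(513, array([628.6,  16.2]), 33.2, array([626. ,  14.7,  82.5]))
TCP [355.3 293.8 198.4] rpy [-1.7998e+02  1.0000e-02  1.1486e+02] shares xyz [ 0.0029 -0.0018  0.4815] twist -0.0012
post60 (60, array([607. , 166.1]), 8.5, array([604.9, 164.3, 108.4]))
```

Request:
apply_moves(series="0.003 -0.002 0.11 0 -0.2; 0 0 0.11 0 -0.2; 0 0 0.11 0 -0.2; 0 0 0.1 0 -0.2; 0 0 0.052 0 -0.2")

```text
time: 23.43
tool_pos: [351.8, 293.1, 49.9]
tcp_rot: [-179.7, 0.0, 114.9]
ft_force: [-0.5, -0.9, -0.2]
finger_gap: 50.9
grip_force: 0.0
```

Request:
apply_moves(series="0 0 0 0 -0.2; 0 0 0 0 -0.2; 0 0 0 0 -0.2; 0 0 0 0 -0.2; 0 0 0 0 -0.2")

```text
time: 23.85
tool_pos: [354.9, 295.7, 55.8]
tcp_rot: [179.8, -0.0, 115.0]
ft_force: [-0.8, -0.1, 0.3]
finger_gap: 50.6
grip_force: 0.0
```

Request:
apply_moves(series="0 0 0 0 0.9; 0 0 0 0 0.9; 0 0 0 0 0.9; 0 0 0 0 0.9; 0 0 0 0 0.9")

```text
time: 24.27
tool_pos: [354.1, 295.2, 54.7]
tcp_rot: [179.9, -0.0, 115.0]
ft_force: [0.3, -0.3, 5.7]
finger_gap: 13.9
grip_force: 58.5
```

Request:
apply_moves(series="0 0 0 0 0.9; 0 0 0 0 0.9; 0 0 0 0 0.9")

```text
time: 24.52
tool_pos: [354.0, 295.2, 54.6]
tcp_rot: [179.9, -0.0, 115.0]
ft_force: [-0.6, 0.1, 6.0]
finger_gap: 14.2
grip_force: 58.5
```

Gripped, with TCP 54.6 matching bottom 4. Lifting to S4.

Request:
apply_moves(series="0 0 -0.1 0 0.9; 0 0 -0.1 0 0.9; 0 0 -0.1 0 0.9; 0 0 -0.1 0 0.9; 0 0 -0.09 0 0.9")

```text
time: 24.93
tool_pos: [353.4, 294.8, 202.5]
tcp_rot: [180.0, -0.0, 115.0]
ft_force: [0.4, 0.5, -0.6]
finger_gap: 14.1
grip_force: 59.4
```

Request:
apply_moves(series="-0.1216 0.044 0 0 0.9; -0.1216 0.044 0 0 0.9; -0.1216 0.044 0 0 0.9; -0.1216 0.044 0 0 0.9; -0.1216 0.044 0 0 0.9")

```text
time: 25.35
tool_pos: [491.1, 155.9, 200.6]
tcp_rot: [-180.0, -0.0, 115.0]
ft_force: [0.4, 0.8, -0.8]
finger_gap: 14.2
grip_force: 59.5
```

Request:
apply_moves(series="-0.1216 0.044 0 0 0.9; -0.1216 0.044 0 0 0.9; -0.1216 0.044 0 0 0.9; -0.1216 0.044 0 0 0.9; -0.1216 0.044 0 0 0.9")

```text
time: 25.77
tool_pos: [627.9, 18.2, 200.1]
tcp_rot: [-179.9, -0.0, 115.0]
ft_force: [1.4, 0.9, -0.1]
finger_gap: 14.0
grip_force: 59.5
```

Request:
apply_moves(series="0 0 0 0 0.9; 0 0 0 0 0.9; 0 0 0 0 0.9; 0 0 0 0 0.9; 0 0 0 0 0.9")

```text
time: 26.18
tool_pos: [626.6, 21.0, 201.3]
tcp_rot: [180.0, -0.0, 115.0]
ft_force: [-0.6, -0.7, -0.6]
finger_gap: 13.8
grip_force: 59.4
```

```bash
python3 chk3.py 628.3 19.5 50.6
```

```text
TCP [626.6  21.  201.3] rpy [179.99  -0.01 115.04] shares xyz [-0.007   0.0029  0.0043] twist 0.0003
wrist shank (177, array([627.2,  20.7]), 10.0, array([624. ,  27.4, 159. ])) (286, array([626.4,  23.1]), 9.3, array([623.7,  27.8, 187.2]))
  min z 156.71092784553105
   None
   None
   (2955, array([605.7, 167.9]), 31.6, array([610.8, 156.3,  82.8]))
   (2857, array([628.6,  19.7]), 31.8, array([626.9,  23.8,  82.8]))
scene shank (57, array([625.1,  16.7]), 9.6, array([621.5,  13.6, 158.6])) (67, array([625. ,  16.7]), 9.5, array([621.6,  13.3, 187. ]))
  min z 151.7785202910377
   (267, array([459.6, 414.3]), 33.7, array([458.5, 412.3,  82.3]))
   (288, array([556.6, 313.5]), 32.7, array([555.1, 311.4,  82.4]))
   (361, array([604.9, 166.1]), 33.3, array([600.8, 162.3,  82.5]))
   (509, array([629.1,  16.8]), 33.4, array([626.2,  14.7,  82.4]))
side shank (18, array([624.1,  25.8]), 8.4, array([623.3,  26.3, 158.8])) (27, array([624.6,  22.5]), 10.3, array([622.5,  25.1, 187.7]))
  min z 151.64691259468697
   (341, array([458.8, 417.5]), 33.4, array([457.5, 419.5,  82.7]))
   (239, array([555.4, 318.5]), 33.3, array([554.6, 317.9,  82.6]))
   (174, array([603.7, 169.9]), 33.5, array([600.4, 173.3,  82.4]))
   (134, array([625.9,  19.6]), 33.4, array([625.8,  23. ,  82.3]))
```

Request:
apply_moves(series="-0.0068 0.0042 0.06 0 0.9; 0 0 0.06 0 0.9; 0 0 0.06 0 0.9; 0 0 0.03 0 0.9; 0 0 0 0 0.9")

```text
time: 26.75
tool_pos: [627.2, 19.0, 135.2]
tcp_rot: [-179.8, -0.1, 115.0]
ft_force: [-1.8, -0.4, -2.6]
finger_gap: 14.2
grip_force: 59.4
```

Request:
apply_moves(series="0 0 0.03 0 0.9; 0 0 0.03 0 0.9; 0 0 0 0 0.9; 0 0 0 0 0.9")

```text
time: 27.08
tool_pos: [629.1, 18.6, 119.7]
tcp_rot: [-180.0, -0.0, 115.0]
ft_force: [0.5, 0.7, -0.7]
finger_gap: 14.3
grip_force: 59.5
```

Inside the bore with no contact. Now to the bottom.

Request:
apply_moves(series="0 0 0.04 0 0.9; 0 0 0.03 0 0.9; 0 0 0.027 0 0.9; 0 0 0 0 0.9; 0 0 0 0 0.9")

```text
time: 27.5
tool_pos: [628.7, 18.5, 90.0]
tcp_rot: [-179.9, -0.0, 115.0]
ft_force: [-0.2, -0.7, -1.4]
finger_gap: 14.2
grip_force: 59.4
```

Request:
apply_moves(series="0 0 0.01 0 0.9; 0 0 0.009 0 0.9; 0 0 0 0 0.9; 0 0 0 0 0.9")

```text
time: 27.83
tool_pos: [630.1, 18.6, 86.7]
tcp_rot: [179.9, 0.1, 115.0]
ft_force: [-2.0, 0.6, 5.8]
finger_gap: 14.2
grip_force: 60.1
```

Request:
apply_moves(series="0 0 0 0 -0.2; 0 0 0 0 -0.2; 0 0 0 0 -0.2; 0 0 0 0 -0.2; 0 0 -0.06 0 -0.2")

```text
time: 28.25
tool_pos: [626.4, 18.6, 99.1]
tcp_rot: [-179.7, -0.2, 115.0]
ft_force: [0.4, 0.3, -0.5]
finger_gap: 51.5
grip_force: 0.0
```

Request:
apply_moves(series="0 0 -0.11 0 -0.2; 0 0 -0.11 0 -0.2; 0 0 -0.11 0 -0.2; 0.1037 -0.0737 0 0 -0.2; 0.1037 -0.0737 0 0 -0.2")

```text
time: 28.67
tool_pos: [565.3, 55.8, 205.7]
tcp_rot: [179.6, 0.2, 114.8]
ft_force: [-1.1, -0.3, 0.2]
finger_gap: 51.2
grip_force: 0.0
```

Request:
apply_moves(series="0.1037 -0.0737 0 0 -0.2; 0.1037 -0.0737 0 0 -0.2; 0.1037 -0.0737 0 0 -0.2; 0.1037 -0.0737 0 0 -0.2; 0 0 0 0 -0.2")

```text
time: 29.08
tool_pos: [425.2, 134.2, 201.3]
tcp_rot: [-179.9, -0.1, 115.1]
ft_force: [-0.3, -1.2, -0.6]
finger_gap: 51.1
grip_force: 0.0
```

Request:
apply_moves(series="0 0 0 0 -0.2; 0 0 0 0 -0.2; 0 0 0 0 -0.2; 0 0 0 0 -0.2; 0 0 0 0 -0.2")

```text
time: 29.5
tool_pos: [430.9, 131.3, 202.1]
tcp_rot: [-180.0, 0.0, 114.9]
ft_force: [0.3, 0.5, 0.2]
finger_gap: 51.2
grip_force: 0.0
```

```bash
python3 chk2.py; python3 -c "
from h import *
go(430.1,131.6,43)
d=snap('scene');P=cloud(d);print('post60',circ(d,P,100,120,(605,167),25));print('post48',circ(d,P,100,120,(628,17),25))"
```

```text
wrist rod top None (203, array([439. ,  13.7]), 9.1, array([437.7,  19.2, 140.1]))
48 None
72 (444, array([379.9, 239.8]), 7.9, array([380. , 239.7, 104.8]))
60 None
36 (226, array([430.1, 131.6]), 7.9, array([430. , 131.9,  68.4]))
None
(2695, array([555.9, 315.4]), 31.5, array([544.4, 307.5,  82.7]))
(2803, array([605. , 169.5]), 32.2, array([600.4, 171. ,  82.7]))
(244, array([630. ,   1.7]), 18.1, array([629.4,  -0.1,  82.7]))
scene rod top (75, array([437.6,  10.1]), 9.8, array([437.2,   8.4, 178.2])) (55, array([437.4,   9. ]), 9.1, array([434.2,   5.5, 140.1]))
48 None
72 (40, array([378.5, 237. ]), 9.1, array([378.5, 236.1, 103.7]))
60 None
36 (45, array([429.9, 128.3]), 8.2, array([429.2, 127. ,  67.9]))
(271, array([458.3, 415.2]), 35.1, array([458.5, 412.1,  82.2]))
(248, array([557.6, 314.6]), 33.9, array([555.8, 308.2,  82.3]))
(359, array([604. , 165.3]), 33.7, array([601.1, 162. ,  82.5]))
(492, array([626.9,  17.5]), 32.7, array([623.8,  13. ,  82.6]))
TCP [430.6 131.4 202. ] rpy [-1.7997e+02 -1.0000e-02  1.1490e+02] shares xyz [ 0.0013 -0.0009  0.53  ] twist -0.0008
post60 (60, array([606.6, 166.5]), 9.0, array([604.8, 164.1, 108.6]))
post48 (80, array([628.9,  15.1]), 8.2, array([627.2,  13.4, 108.7]))
```

Request:
apply_moves(series="0.001 -0.001 0.12 0 -0.2; 0 0 0.12 0 -0.2; 0 0 0.12 0 -0.2; 0 0 0.11 0 -0.2; 0 0 0.056 0 -0.2")

```text
time: 30.07
tool_pos: [427.0, 131.2, 40.0]
tcp_rot: [-179.7, -0.1, 114.9]
ft_force: [-1.2, -1.1, -0.7]
finger_gap: 51.0
grip_force: 0.0
```

Request:
apply_moves(series="0 0 0 0 -0.2; 0 0 0 0 -0.2; 0 0 0 0 -0.2; 0 0 0 0 -0.2; 0 0 0 0 -0.2")

```text
time: 30.48
tool_pos: [431.5, 132.3, 46.4]
tcp_rot: [179.8, 0.1, 115.0]
ft_force: [0.1, -1.2, 0.1]
finger_gap: 51.3
grip_force: 0.0
```

Request:
apply_moves(series="0 0 0 0 0.9; 0 0 0 0 0.9; 0 0 0 0 0.9; 0 0 0 0 0.9; 0 0 0 0 0.9")

```text
time: 30.9
tool_pos: [430.2, 132.0, 45.1]
tcp_rot: [180.0, 0.0, 115.0]
ft_force: [-1.9, -0.6, 6.1]
finger_gap: 13.8
grip_force: 58.4
```

Request:
apply_moves(series="0 0 0 0 0.9; 0 0 0 0 0.9; 0 0 0 0 0.9")

```text
time: 31.15
tool_pos: [430.2, 132.0, 45.1]
tcp_rot: [180.0, 0.0, 115.0]
ft_force: [-1.0, 0.4, 6.5]
finger_gap: 14.0
grip_force: 58.4
```

Request:
apply_moves(series="0 0 -0.1 0 0.9; 0 0 -0.11 0 0.9; 0 0 -0.11 0 0.9; 0 0 -0.1 0 0.9; 0 0 -0.1 0 0.9")

```text
time: 31.57
tool_pos: [429.4, 131.9, 201.8]
tcp_rot: [-180.0, -0.0, 115.0]
ft_force: [0.1, 0.2, -0.7]
finger_gap: 13.9
grip_force: 59.6
```

Request:
apply_moves(series="0.1026 0.0616 0 0 0.9; 0.1026 0.0616 0 0 0.9; 0.1026 0.0616 0 0 0.9; 0.1026 0.0616 0 0 0.9; 0.1026 0.0616 0 0 0.9")

```text
time: 31.98
tool_pos: [448.3, 312.1, 200.1]
tcp_rot: [-180.0, 0.0, 114.9]
ft_force: [1.9, -0.3, 0.0]
finger_gap: 14.0
grip_force: 59.8
```

Request:
apply_moves(series="0.1026 0.0616 0 0 0.9; 0.1026 0.0616 0 0 0.9; 0.1026 0.0616 0 0 0.9; 0 0 0 0 0.9; 0 0 0 0 0.9")

```text
time: 32.4
tool_pos: [459.0, 418.9, 198.6]
tcp_rot: [-179.9, 0.0, 115.1]
ft_force: [-0.8, -0.4, -1.8]
finger_gap: 13.9
grip_force: 59.8
```

Request:
apply_moves(series="0 0 0 0 0.9; 0 0 0 0 0.9; 0 0 0 0 0.9; 0 0 0 0 0.9")

```text
time: 32.73
tool_pos: [460.3, 416.6, 201.0]
tcp_rot: [180.0, -0.0, 114.9]
ft_force: [-0.5, -0.4, -1.6]
finger_gap: 13.8
grip_force: 59.8
```

```bash
python3 chk3.py 460 417.8 41.1
```

```text
TCP [460.3 416.6 201. ] rpy [179.96  -0.   114.88] shares xyz [0.0039 0.0008 0.0032] twist -0.001
wrist shank (191, array([460.6, 416.4]), 9.9, array([457.5, 422.9, 167.8])) (289, array([459.3, 418.7]), 9.2, array([457.3, 423.3, 187. ]))
  min z 166.52694529795943
   (3138, array([460.2, 417.9]), 31.8, array([459.2, 420.2,  82.8]))
   (352, array([537.1, 296. ]), 29.3, array([530.2, 294.9,  82.6]))
   None
   None
scene shank (32, array([458.2, 411.3]), 9.4, array([457.2, 407. , 167.7])) (45, array([458.7, 410.1]), 9.4, array([457.7, 407.2, 187. ]))
  min z 160.7781121923259
   (262, array([458.8, 414.7]), 33.0, array([458.7, 412.6,  82.3]))
   (146, array([538.5, 296. ]), 30.5, array([541.2, 299.4,  82.4]))
   (354, array([604.6, 167.1]), 33.3, array([601.3, 162.6,  82.5]))
   (487, array([627.4,  16.4]), 32.0, array([623.8,  12.9,  82.5]))
side shank (32, array([456.9, 418. ]), 9.1, array([454.2, 420.8, 168.5])) (39, array([458. , 418.8]), 9.3, array([455.2, 421.6, 187.1]))
  min z 161.69868604126168
   (338, array([458.5, 417.6]), 32.4, array([457.6, 419.3,  82.7]))
   (81, array([534.8, 296.4]), 32.8, array([533.8, 297.2,  82.5]))
   (78, array([603.8, 171.6]), 32.4, array([590.8, 166.4,  82.6]))
   (128, array([626.,  20.]), 33.1, array([624.5,  25.1,  82.3]))
```

S2 was knocked aside, so I'll re-locate it later. S1 is unmoved. Lowering post 36.

Request:
apply_moves(series="0.004 0.001 0.065 0 0.9; 0 0 0.065 0 0.9; 0 0 0.065 0 0.9; 0 0 0.04 0 0.9; 0 0 0 0 0.9")

```text
time: 33.3
tool_pos: [457.9, 417.2, 126.2]
tcp_rot: [-179.7, 0.1, 114.9]
ft_force: [-0.8, -0.5, -1.4]
finger_gap: 13.8
grip_force: 59.8
```

Request:
apply_moves(series="0 0 0.03 0 0.9; 0 0 0.028 0 0.9; 0 0 0 0 0.9; 0 0 0 0 0.9; 0 0 0 0 0.9")

```text
time: 33.72
tool_pos: [460.0, 419.1, 113.2]
tcp_rot: [179.9, -0.0, 115.0]
ft_force: [0.5, 0.6, -1.6]
finger_gap: 14.1
grip_force: 59.8
```

Request:
apply_moves(series="0 0 0.03 0 0.9; 0 0 0.025 0 0.9; 0 0 0.012 0 0.9; 0 0 0 0 0.9; 0 0 0 0 0.9")

```text
time: 34.13
tool_pos: [459.3, 418.5, 91.6]
tcp_rot: [-179.9, 0.0, 115.0]
ft_force: [-0.5, -1.0, -1.1]
finger_gap: 14.0
grip_force: 59.7
```

Request:
apply_moves(series="0 0 0.01 0 0.9; 0 0 0.009 0 0.9; 0 0 0 0 0.9; 0 0 0 0 0.9")

```text
time: 34.47
tool_pos: [460.5, 419.5, 89.1]
tcp_rot: [179.9, -0.0, 115.0]
ft_force: [-4.5, -4.0, 11.3]
finger_gap: 13.8
grip_force: 61.2
```

Request:
apply_moves(series="0 0 0 0 -0.2; 0 0 0 0 -0.2; 0 0 0 0 -0.2; 0 0 0 0 -0.2; 0 0 -0.06 0 -0.2")

```text
time: 34.88
tool_pos: [457.4, 417.0, 100.4]
tcp_rot: [-179.6, 0.1, 115.0]
ft_force: [-0.7, 0.4, -1.1]
finger_gap: 51.2
grip_force: 0.0
```

Request:
apply_moves(series="0 0 -0.11 0 -0.2; 0 0 -0.11 0 -0.2; 0 0 -0.11 0 -0.2; -0.0854 -0.0986 0 0 -0.2; -0.0854 -0.0986 0 0 -0.2")

```text
time: 35.3
tool_pos: [429.5, 348.8, 207.0]
tcp_rot: [179.6, -0.1, 115.1]
ft_force: [0.2, -1.9, 0.2]
finger_gap: 51.3
grip_force: 0.0
```

Request:
apply_moves(series="-0.0854 -0.0986 0 0 -0.2; -0.0854 -0.0986 0 0 -0.2; -0.0854 -0.0986 0 0 -0.2; 0 0 0 0 -0.2; 0 0 0 0 -0.2")

```text
time: 35.72
tool_pos: [379.1, 238.9, 203.6]
tcp_rot: [180.0, 0.0, 114.8]
ft_force: [0.4, 0.2, 0.6]
finger_gap: 51.5
grip_force: 0.0
```

Request:
apply_moves(series="0 0 0 0 -0.2; 0 0 0 0 -0.2; 0 0 0 0 -0.2; 0 0 0 0 -0.2")

```text
time: 36.05
tool_pos: [380.0, 241.0, 203.7]
tcp_rot: [-180.0, -0.0, 115.0]
ft_force: [0.0, 0.0, -0.7]
finger_gap: 51.3
grip_force: 0.0
```

```bash
python3 chk2.py; python3 -c "
from h import *
go(379.8,240,78)
for n in ('wrist','scene','side'):
    d=snap(n);P=cloud(d);print('S2',circ(d,P,79,87,(530,285),50),'post36',circ(d,P,100,120,(460,416),25))"; ls pics|tail -8
```

```text
wrist rod top None None
48 None
72 (288, array([379.7, 240.4]), 8.0, array([379.4, 240.9, 104.5]))
60 None
36 None
(4071, array([460.1, 417.2]), 32.5, array([458.7, 411.1,  82.8]))
(1772, array([534.3, 293.7]), 31.5, array([540.2, 301.1,  82.8]))
(241, array([606.7, 171.2]), 31.1, array([611.1, 194.3,  82.5]))
None
scene rod top (73, array([437.9,   9.8]), 8.8, array([437.8,   8.7, 178.1])) (55, array([437.3,   8.8]), 9.1, array([434.3,   5.4, 140.1]))
48 None
72 (41, array([379.2, 236.5]), 8.2, array([378.2, 235.8, 103.8]))
60 None
36 None
(265, array([461.1, 414.3]), 33.7, array([457.3, 408.6,  82.5]))
(146, array([539.5, 297.9]), 29.8, array([541.3, 299.3,  82.3]))
(368, array([604.9, 166.2]), 33.5, array([601.1, 162.4,  82.5]))
(497, array([627.9,  15.8]), 32.8, array([623.7,  13. ,  82.6]))
TCP [379.8 240.8 203.5] rpy [-179.96   -0.    115.  ] shares xyz [-0.0024 -0.0008  0.4184] twist 0.0
S2 (3101, array([532.6, 291.4]), 32.3, array([530.8, 292.5,  82.7])) post36 (745, array([460.4, 418.4]), 8.3, array([458.9, 417.1, 110.4]))
S2 (320, array([532.7, 288.6]), 33.5, array([530.8, 286.2,  82.4])) post36 (44, array([460.9, 414.3]), 8.0, array([459.3, 412.5, 108.6]))
S2 (246, array([531.2, 292.5]), 32.3, array([529.7, 293.9,  82.4])) post36 (52, array([459.4, 419.5]), 8.6, array([457.7, 420.3, 109.1]))
wrist0.png
wrist_16.4.png
wrist_19.6.png
wrist_22.9.png
wrist_26.2.png
wrist_29.6.png
wrist_32.8.png
wrist_36.1.png
```

S2 is now at about (532.6, 291.4). Grasping post 72.

Request:
apply_moves(series="-0.002 -0.001 0.1 0 -0.2; 0 0 0.1 0 -0.2; 0 0 0.1 0 -0.2; 0 0 0.08 0 -0.2; 0 0 0.038 0 -0.2")

```text
time: 36.72
tool_pos: [377.5, 238.6, 74.8]
tcp_rot: [-179.7, 0.0, 115.0]
ft_force: [-0.4, 0.2, -0.1]
finger_gap: 51.0
grip_force: 0.0
```

Request:
apply_moves(series="0 0 0 0 -0.2; 0 0 0 0 -0.2; 0 0 0 0 -0.2; 0 0 0 0 -0.2; 0 0 0 0 -0.2")

```text
time: 37.13
tool_pos: [380.9, 240.2, 80.0]
tcp_rot: [179.8, -0.0, 115.0]
ft_force: [-0.0, -0.2, -0.6]
finger_gap: 51.2
grip_force: 0.0
```

Request:
apply_moves(series="0 0 0 0 0.9; 0 0 0 0 0.9; 0 0 0 0 0.9; 0 0 0 0 0.9; 0 0 0 0 0.9")

```text
time: 37.55
tool_pos: [380.0, 239.7, 78.9]
tcp_rot: [180.0, 0.0, 115.0]
ft_force: [-0.4, -1.0, 6.2]
finger_gap: 14.3
grip_force: 58.4
```

Request:
apply_moves(series="0 0 0 0 0.9; 0 0 0 0 0.9; 0 0 0 0 0.9")

```text
time: 37.8
tool_pos: [380.0, 239.7, 78.9]
tcp_rot: [180.0, 0.0, 115.0]
ft_force: [-2.1, -0.5, 4.9]
finger_gap: 14.1
grip_force: 58.4
```

Request:
apply_moves(series="0 0 -0.09 0 0.9; 0 0 -0.09 0 0.9; 0 0 -0.09 0 0.9; 0 0 -0.09 0 0.9; 0 0 -0.07 0 0.9")

```text
time: 38.22
tool_pos: [379.8, 239.7, 209.2]
tcp_rot: [179.9, -0.0, 115.0]
ft_force: [1.4, 0.1, -2.4]
finger_gap: 14.0
grip_force: 59.0
```

Request:
apply_moves(series="-0.0118 0.1068 0 0 0.9; -0.0118 0.1068 0 0 0.9; -0.0118 0.1068 0 0 0.9; -0.0118 0.1068 0 0 0.9; -0.0118 0.1068 0 0 0.9")

```text
time: 38.63
tool_pos: [533.4, 291.4, 206.4]
tcp_rot: [-179.9, -0.0, 115.0]
ft_force: [0.2, 0.3, -1.0]
finger_gap: 14.1
grip_force: 59.2
```

Request:
apply_moves(series="0 0 0 0 0.9; 0 0 0 0 0.9; 0 0 0 0 0.9; 0 0 0 0 0.9; 0 0 0 0 0.9")

```text
time: 39.05
tool_pos: [531.7, 291.1, 208.0]
tcp_rot: [180.0, -0.0, 115.0]
ft_force: [0.1, -0.3, -1.0]
finger_gap: 13.8
grip_force: 59.3
```

```bash
python3 chk3.py 532.6 291.4 74.9
```

```text
TCP [531.7 291.1 208. ] rpy [179.95  -0.   114.97] shares xyz [-0.0004  0.0032  0.0265] twist -0.0002
wrist shank (122, array([531.6, 291.9]), 9.9, array([528.6, 298.4, 141.1])) (290, array([531. , 293.3]), 9.5, array([528.4, 298.8, 194. ]))
  min z 143.308224000678
   (2801, array([461.2, 416. ]), 31.6, array([466.3, 405.1,  82.8]))
   (2593, array([532.4, 291.5]), 31.9, array([530.1, 296.9,  82.7]))
   (778, array([597.9, 162.1]), 27.4, array([591.8, 160.5,  82.7]))
   None
scene shank (37, array([529.4, 285.2]), 8.9, array([527.7, 282.8, 141.3])) (44, array([528.3, 284.6]), 8.6, array([527.5, 283.3, 194.1]))
  min z 134.43024962486493
   (263, array([459.7, 412.9]), 33.9, array([457.4, 409.1,  82.3]))
   (315, array([532.9, 288.6]), 33.6, array([530.6, 286.5,  82.3]))
   (361, array([604.6, 165.4]), 32.8, array([601. , 162. ,  82.5]))
   (483, array([627.7,  16.4]), 32.2, array([624. ,  12.8,  82.5]))
side shank (26, array([527.9, 293.8]), 9.5, array([526.9, 296.4, 141.2])) (31, array([528.3, 295.9]), 9.2, array([527. , 297.4, 194.1]))
  min z 134.17993007112594
   (325, array([459.5, 418.9]), 32.8, array([455.5, 421.7,  82.9]))
   (246, array([530.1, 291.1]), 33.1, array([529.6, 293.9,  82.5]))
   (112, array([600.3, 170.7]), 31.6, array([591.2, 168.2,  82.5]))
   (133, array([625.9,  23. ]), 33.1, array([624. ,  25.2,  82.2]))
```

Request:
apply_moves(series="-0.001 0.003 0.06 0 0.9; 0 0 0.06 0 0.9; 0 0 0.05 0 0.9; 0 0 0 0 0.9; 0 0 0 0 0.9")

```text
time: 39.62
tool_pos: [532.4, 290.9, 155.8]
tcp_rot: [-179.9, -0.0, 115.0]
ft_force: [-0.1, -0.6, -0.8]
finger_gap: 14.2
grip_force: 59.4
```

Request:
apply_moves(series="0 0 0.03 0 0.9; 0 0 0.03 0 0.9; 0 0 0 0 0.9; 0 0 0 0 0.9; 0 0 0 0 0.9")

```text
time: 40.03
tool_pos: [533.4, 291.3, 138.5]
tcp_rot: [180.0, 0.0, 115.0]
ft_force: [0.0, -0.7, -1.5]
finger_gap: 14.1
grip_force: 59.3
```

Request:
apply_moves(series="0 0 0.045 0 0.9; 0 0 0.045 0 0.9; 0 0 0.045 0 0.9; 0 0 0.025 0 0.9; 0 0 0 0 0.9")

```text
time: 40.45
tool_pos: [532.4, 290.8, 87.9]
tcp_rot: [-179.9, -0.0, 115.0]
ft_force: [-0.0, -0.0, -1.3]
finger_gap: 13.7
grip_force: 59.3
```

Request:
apply_moves(series="0 0 0.01 0 0.9; 0 0 0.009 0 0.9; 0 0 0 0 0.9; 0 0 0 0 0.9")

```text
time: 40.78
tool_pos: [534.2, 291.6, 86.9]
tcp_rot: [179.9, 0.0, 115.0]
ft_force: [-5.7, -3.0, 15.9]
finger_gap: 14.0
grip_force: 61.7
```

Bottom reached at 72. Releasing, retreating and checking everything.

Request:
apply_moves(series="0 0 0 0 -0.2; 0 0 0 0 -0.2; 0 0 0 0 -0.2; 0 0 0 0 -0.2; 0 0 -0.06 0 -0.2")

```text
time: 41.2
tool_pos: [530.5, 290.0, 98.1]
tcp_rot: [-179.6, -0.0, 115.0]
ft_force: [0.1, 0.2, -0.7]
finger_gap: 51.4
grip_force: 0.0
```

Request:
apply_moves(series="0 0 -0.12 0 -0.2; 0 0 -0.12 0 -0.2; 0 0 -0.12 0 -0.2; 0 0 -0.12 0 -0.2; 0 -0.13 0 0 -0.2")

```text
time: 41.62
tool_pos: [506.1, 278.1, 256.5]
tcp_rot: [179.0, 0.0, 114.9]
ft_force: [0.8, 0.4, 3.2]
finger_gap: 50.8
grip_force: 0.0
```

Request:
apply_moves(series="0 -0.13 0 0 -0.2; 0 -0.13 0 0 -0.2; 0 0 0 0 -0.2; 0 0 0 0 -0.2; 0 0 0 0 -0.2")

```text
time: 42.03
tool_pos: [427.6, 242.0, 247.0]
tcp_rot: [179.9, 0.0, 115.0]
ft_force: [-0.0, -0.2, -1.1]
finger_gap: 50.9
grip_force: 0.0
```

```bash
python3 -c "
from h import *
d=snap('scene');P=cloud(d);cv2.imwrite('pics/fin.png',cv2.resize(d['frame'],(768,576)))
for nm,c in [('36',(460,415)),('72',(532.6,288.6)),('60',(604.8,166)),('48',(628,16.5))]:
    print(nm,circ(d,P,79,87,c,45),circ(d,P,95,120,c,25),np.nanmax(P[np.hypot(P[...,0]-c[0],P[...,1]-c[1])<12][:,2]))
print(circ(d,P,175,185,(438,11),20),circ(d,P,120,130,(438,11),20))"
```

```text
36 (261, array([458.9, 413.9]), 33.6, array([457.3, 409.2,  82.3])) (61, array([460.4, 415.3]), 9.4, array([459.2, 412.5, 105.4])) 114.44029247855889
72 (301, array([531.8, 287.9]), 32.5, array([528.3, 283.2,  82.4])) (73, array([533.1, 289.2]), 10.1, array([531.6, 286.9, 105.9])) 114.48975380985769
60 (366, array([604.9, 165. ]), 33.3, array([600.7, 161.8,  82.5])) (78, array([606.5, 166.2]), 8.7, array([604.4, 163.7, 105.8])) 114.9068619651909
48 (492, array([627.6,  16.2]), 33.1, array([623.6,  13.2,  82.5])) (96, array([629.1,  15.4]), 7.9, array([627.1,  13.5, 106.7])) 114.4992708595978
(77, array([439.4,   9.6]), 10.2, array([437.5,   8.5, 178. ])) (54, array([436.7,   7.6]), 8.3, array([434.7,   4.9, 125.2]))
```

View pics/fin.png

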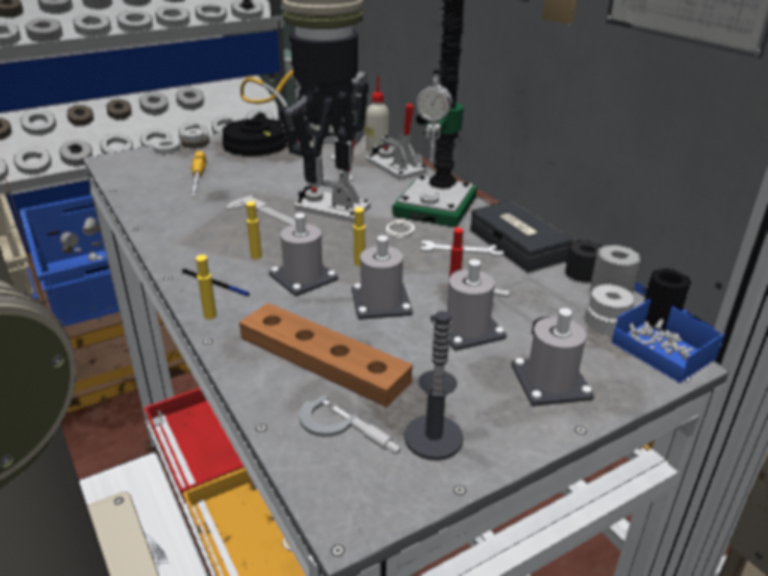

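All four posts stand with their tops at about 114 mm, which is flush. They sit at (301,225), (382,248), (474,272) and (564,322). The rod stands upright in its stand at (440,350), and the robot is clear of everything.

```bash
python3 -c "
from bench import hand_in
print(hand_in())"
```

```text
the job is handed in; nothing more can be done
None
```

I handed the job in with all four posts standing flush in their sockets and the depth rod back in its stand; I felt the 48, 60 and 72 mm bores with the rod, but took the 36 mm bore by elimination and confirmed it only when its post touched bottom at the expected height.

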